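# Pack the rinsed tray set back onto its pin base

### The job

Pack the rinsed tray set up on its pin base: first the open riser frame round the standing pins, then the pocketed part tray from the sloping drain stand, and last the lid from the same stand. Turn each piece so that its two chamfered corners lie over the chamfered corners of the piece below, and set it down gently, not dropped, until its skirt sits fully home all round. Leave the base where it stands and do not knock over or push aside the bottles or the pot.

Things in the scene. Friction and masses are not known exactly. Their poses are not given: they have to be found in the camera images.
- pin_base: Dark grey block, 96 x 64 mm, both corners at its +x end cut by 12 mm chamfers (the others eased 4 mm), flat on the bench, 1 kg, loose. Shoulder 28 mm up, then a 6 mm register rim (set in 5 mm all round, bevelled on top); from its top, 34 mm up, four 10 mm steel pins (x +-22, y +-10 mm) rise to 56 mm, so only the open frame can seat on it. Origin: centre of its underside; x along the length to the chamfered end, z up out of its top.
- riser_frame: Dark grey frame, base's outline, open right through (78 x 46 mm), right way up on the bench, 0.13 kg. Skirt below 8 mm deep; 30 mm from foot to shoulder, then a 6 mm register rim (set in 5 mm all round, bevelled on top), 36 mm in all. Seated: origin 28 mm above the base's origin. Origin: centre of its underside; x along the length to the chamfered end, z up out of its top.
- part_tray: Dark grey tray, base's outline, six open pockets on top, 0.12 kg; on one place of the drain stand, right way up on its 30 degree slope, chamfered end uphill. Skirt below 8 mm deep; 18 mm from foot to shoulder, then a 6 mm register rim (set in 5 mm all round, bevelled on top), 24 mm in all. Seated: origin 30 mm above the frame's. Origin: centre of its underside; x along the length to the chamfered end, z up out of its top.
- tray_lid: Dark grey lid, base's outline, flat closed top with three low ribs and no rim, 0.09 kg; on the other place of the drain stand, right way up on the slope, chamfered end uphill. Skirt below 8 mm deep; 14 mm tall, 16 over the ribs. Seated: origin 18 mm above the tray's. Origin: centre of its underside; x along the length to the chamfered end, z up out of its top.
- drain_stand: Fixed bent-wire stand, 202 mm wide in y, top 92 mm. Two places at y = -52 and +52 mm, sloping up 30 degrees towards its +x (away from the robot). Pieces lie on two wires under their middle (18 mm either side at most), lower end against wire ends that rise 13 mm; 40 mm free between pieces; nothing beside a piece rises above its foot. Origin: on the bench under the middle.
- riser_frame_key (a point): Middle of the riser frame's chamfered end at foot height, 48 mm from its origin along +x. All skirts: foot 3.5 mm thick, about 1 to 1.5 mm play each side over the rim below, so a piece let down within about 2 mm finds its own way.
- part_tray_key (a point): Middle of the part tray's chamfered end at foot height, 48 mm from its origin along +x. Its long sides, 64 mm apart, are plain and flat, as on the frame and lid: hold it across them.
- tray_lid_key (a point): Middle of the lid's chamfered end at foot height, 48 mm from its origin along +x. A piece turned end for end does not go down over the rim below: its chamfers foul the full corners.
- rinse_bottle_a: White wash bottle with a jet tube, 69 mm diameter, 250 mm tall, standing on the right. Origin: centre of its underside. A loose bystander.
- rinse_bottle_b: White wash bottle with a jet tube, 69 mm diameter, 250 mm tall, standing behind the drain stand. Origin: centre of its underside. A loose bystander.
- lapping_pot: Round red and white pot, 58 mm diameter, 50 mm tall, standing between the riser frame and the base. Origin: centre of its underside. A loose bystander.
- magnet_block: Grey switchable magnet block with a bow knob, 58 x 51 mm, 80 mm tall, standing left of the drain stand, switched on and so held fast. Origin: centre of its underside. A bystander.

How it is judged:
By the outcome, as a careful person would: the job done as asked, in the order asked, and still so for the second after the job is handed in, with the robot touching nothing.
It also fails if it takes over 70 s, if anything falls off the work surface, if the arm or the gripper's body presses on something with over 40 N, if the wrist force passes 120 N, or if a joint passes its speed limit or range.

### The arm

A 7-joint arm with a two-finger parallel gripper is mounted at the origin on a cart in front of the work surface, level with it; the furniture and walls round the work are solid. World frame = base frame: x ahead of the robot, y to its left, z up, the work surface at z = 0. Lengths are in m, angles in rad, forces in N, time in s.
With the tool pointing down it reaches from about 0.35 to 0.9 m from the base axis. Payload 19.9 kg.
Tool frame: the origin (TCP) lies on the centre line of the jaws, within the pads' length; the fingertips stand 11 mm ahead of it and the grasp point (between the pads) lies 8 mm behind it; z points along the fingers, x is the direction in which the jaws open and shut, and the axes are right-handed (so a half turn about z gives the same grasp; the last joint's range is limited). The gripper opens to 85 mm and grips with 20 to 120 N. Pads are 22 mm wide; open, the fingers measure 114 mm over their backs; the gripper's body (76 mm by 85 mm) begins 54 mm behind the grasp point. The pads swing forward as they close: fully open they stand 13 mm farther back than shut.
Start: joints at [1.081, 0.417, -0.01, 1.614, 0.005, 1.111, -0.053], TCP at [0.271, -0.563, 0.242] pointing down, gripper open.
Joint ranges: [-2.81, 2.81], [-0.39, 2.02], [-1.27, 1.25], [0.06, 2.57], [-1.19, 4.33], [0.19, 2], [-2.82, 2.82]. Speed limits (rad/s): [1.89, 1.89, 2.39, 2.39, 3.01, 3.01, 3.01].

### API

Orientations are given as a 3x3 rotation matrix whose columns are the frame's x, y, z axes.
In Python, from station import sense, viewer, ctrl gives the robot as it stands.
- The arm moves only by the tool carry_out, never from a script. Its argument "commands" is a list that holds one entry, the list of rows, each a list of 5 numbers: the closure, from 0 (fully open) to 1 (shut), then the shift along the tool's x, y, z in mm, then the turn about the tool's z in degrees. In form: [[[jaw, tx, ty, tz, twist], ...]]. A call has 1 to 10 rows; each row shifts and turns the commanded pose from where the row before left it, along the tool's axes as they then stand; what a row does not reach is not made up. A row lasts 1/10 s, in which the tool goes at most 50 mm and 8.59 degrees, less where a joint would pass 70% of its speed; a pose out of reach is approached as far as the arm can. A call is refused whole if a number of a shift passes 50 or a number of a turn 8.59, either way. A call with a gripper value outside its range is refused whole. The fingers move at their own pace and stop on an object; the grip force is fixed at half the most. Time passes only in rows, so rows that do not move let the fingers close. It gives the time, the measured TCP pose, the force and the opening at its end, in the units of the state.
- sense(): the state, without advancing time (a new reading comes with each control period).
- viewer.get_image(name): name is "side" or "top" or "wrist"; returns a dict with "img" (480x640x3 uint8, blue, green, red), "fovy" (degrees; the focal length in pixels is half the picture's height over the tangent of half this angle, whatever the lens; pixels are square), "cx", "cy" (the principal point, pixels), "camera_from_world" (4x4, takes a point from world to camera coordinates). Camera axes: x right, y up, looking along -z (the intrinsics and any distortion apply to the point x, -y, -z); pixel columns grow to the right and rows downward; lengths in m; the calibration is good to about 2 mm. A picture is of the moment at which its call begins. There is no depth.
- ctrl.job_done(): hands the job in, once; it reports no verdict.
The state is a dict: "clock": time; "joints": joint angles; "joint_vel": joint speeds; "effort": joint torques, N m; "eef_pos": TCP position; "ee_rot": TCP orientation; "force": force on the tool from outside, world axes, zero at the start; "ft_torque": the same for the moment, N m; "grip_width": opening from 0.0 (shut) to 1.0 (fully open).
Only numpy, scipy, OpenCV 4.12 (cv2) and the standard library are available. Lean on these libraries where they do the work, as an engineer would, in place of code of your own. Each camera call takes 0.05 s, during which the arm holds its last target.

## Working session

There is one attempt and no reset: what is moved stays moved. The work goes in short steps, Python scripts to look and compute and a tool call to move; the robot and the scene stay as the last step left them, time stands still between calls to the robot, and variables do not carry over. Pictures are saved under pics/ and viewed, and the job is handed in when it is done.

Besides the shell and the picture viewer there is one more tool, called after ">>>" as name([rows], argument=value, ...), one row to a line, values as JSON. carry_out: Moves the arm, as the interface text tells. Its arguments: {"type":"object","properties":{"commands":{"type":"array","items":{"type":"array","items":{"type":"array","items":{"type":"number"}}}}},"required":["commands"]}

```bash
mkdir -p pics; ls; python3 - <<'E'
from station import sense, viewer, ctrl
import cv2,numpy as np
s=sense(); print({k:np.round(v,3).tolist() for k,v in s.items()})
for n in ["side","top","wrist"]:
    d=viewer.get_image(n); cv2.imwrite(f"pics/{n}0.png",d["img"]); print(n,d["fovy"],d["cx"],d["cy"],np.round(d["camera_from_world"],3).tolist(),[k for k in d])
E
```

```text
pics
{'clock': 0.0, 'joints': [1.081, 0.418, -0.01, 1.614, 0.005, 1.111, -0.053], 'joint_vel': [0.0, -0.0, 0.0, -0.0, 0.001, -0.001, -0.002], 'effort': [-0.0, -86.446, 0.679, -43.491, 0.019, 0.007, -0.0], 'eef_pos': [0.271, -0.563, 0.242], 'ee_rot': [[0.434, -0.901, -0.001], [-0.901, -0.434, 0.001], [-0.001, 0.0, -1.0]], 'force': [0.05, -0.481, 0.352], 'ft_torque': [0.029, 0.02, -0.072], 'grip_width': 1.001}
side 52.42948140343174 315.33844820585773 253.32373853695165 [[-0.958, -0.288, -0.005, 0.522], [0.176, -0.599, 0.781, -0.222], [-0.228, 0.747, 0.624, -0.959], [0.0, 0.0, 0.0, 1.0]] ['img', 'fovy', 'cx', 'cy', 'camera_from_world']
top 54.27647596161757 321.3325265564175 244.80017465137536 [[0.021, -1.0, 0.021, -0.158], [0.997, 0.023, 0.077, -0.579], [-0.077, 0.019, 0.997, -1.099], [0.0, 0.0, 0.0, 1.0]] ['img', 'fovy', 'cx', 'cy', 'camera_from_world']
wrist 59.81840947500438 319.4390052431869 238.7964431407625 [[0.434, -0.901, -0.001, -0.624], [0.869, 0.419, -0.263, 0.036], [0.237, 0.113, 0.965, -0.379], [0.0, 0.0, 0.0, 1.0]] ['img', 'fovy', 'cx', 'cy', 'camera_from_world']
```

View pics/top0.png

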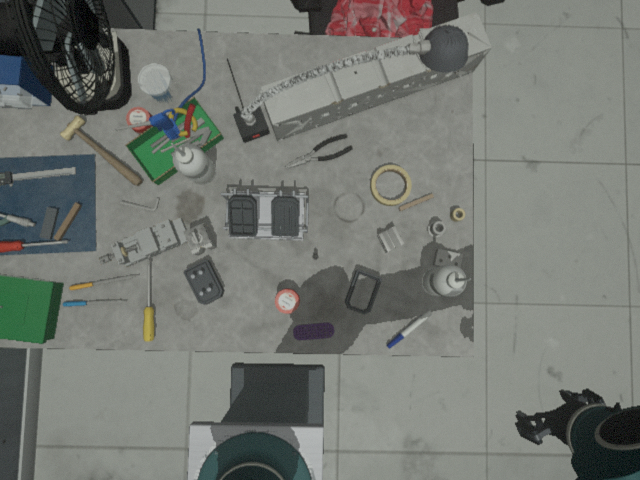

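View pics/side0.png

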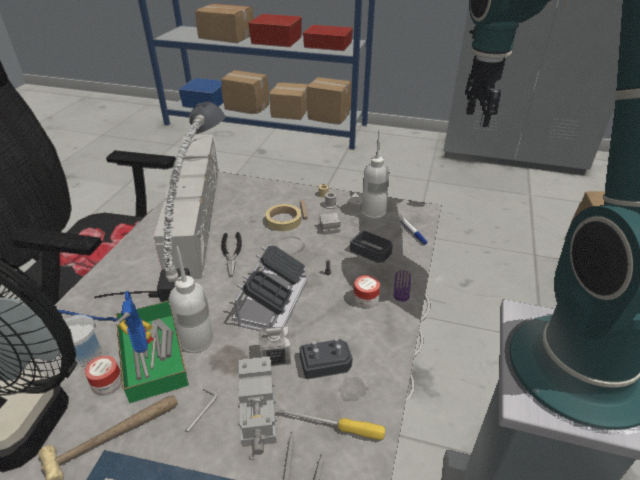

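View pics/wrist0.png

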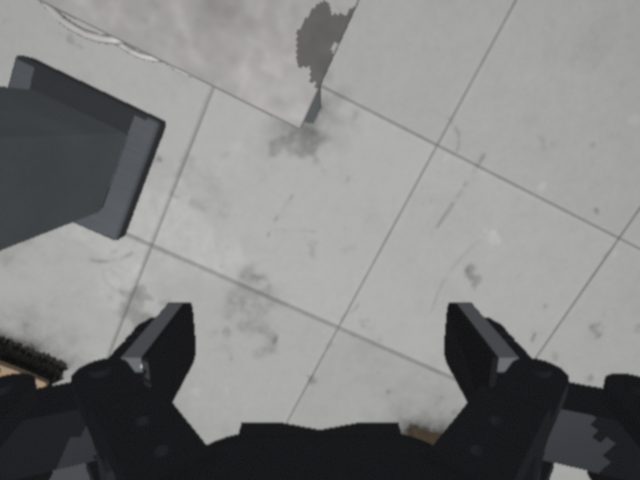

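```bash
cat > h.py <<'E'
from station import sense, viewer, ctrl
import cv2,numpy as np
def cam(n):
    d=viewer.get_image(n); d["f"]=240/np.tan(np.radians(d["fovy"]/2)); return d
def ray(d,u,v):
    M=np.array(d["camera_from_world"]); R=M[:3,:3]; c=-R.T@M[:3,3]
    return c, R.T@np.array([(u-d["cx"])/d["f"],-(v-d["cy"])/d["f"],-1])
def onplane(d,u,v,z):
    c,r=ray(d,u,v); return c+r*(z-c[2])/r[2]
def proj(d,p):
    M=np.array(d["camera_from_world"]); q=M[:3,:3]@np.array(p)+M[:3,3]
    return np.array([d["cx"]+d["f"]*q[0]/-q[2], d["cy"]-d["f"]*q[1]/-q[2]])
E
python3 - <<'E'
from h import *
d=cam("top")
for nm,(u,v) in dict(base=(205,282),frame=(363,289),stand=(267,210)).items(): print(nm,onplane(d,u,v,0.03).round(3))
a=d["img"]
r=[cv2.resize(a[y:y+80,x:x+100],None,fx=4,fy=4,interpolation=cv2.INTER_CUBIC) for x,y in [(160,245),(315,250)]]
r2=cv2.resize(a[170:250,215:320],(800,610)[:2],interpolation=cv2.INTER_CUBIC)
cv2.imwrite("pics/z1.png",np.hstack(r)); cv2.imwrite("pics/z2.png",cv2.resize(r2,(760,580)))
d=cam("side");a=d["img"]
cv2.imwrite("pics/z3.png",cv2.resize(a[225:385,225:400],None,fx=3.6,fy=3.6,interpolation=cv2.INTER_CUBIC))
E
```

```text
base [0.488 0.128 0.03 ]
frame [ 0.479 -0.246  0.03 ]
stand [ 0.662 -0.013  0.03 ]
```

View pics/z1.png

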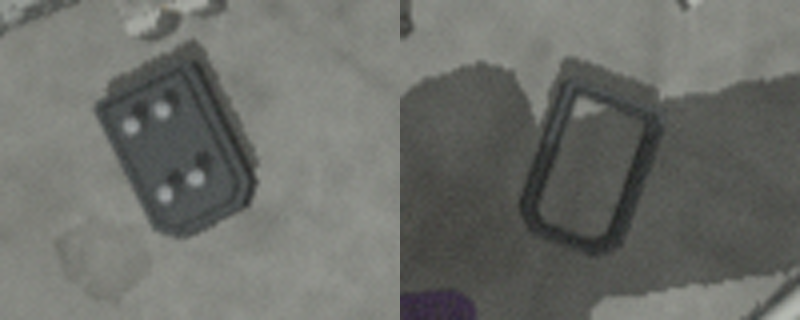

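View pics/z2.png

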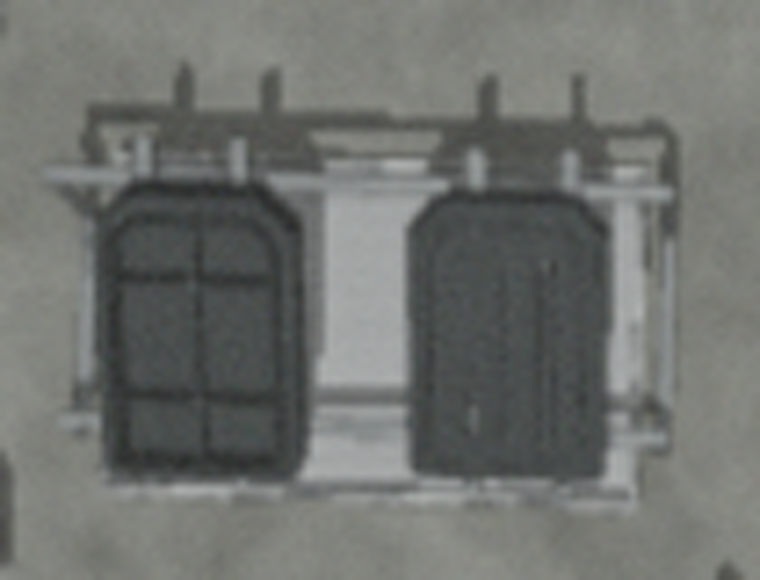

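View pics/z3.png

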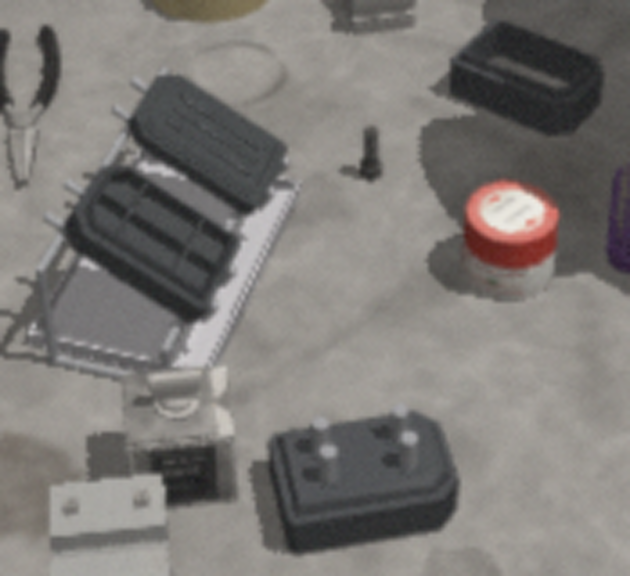

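```bash
cat >> h.py <<'E'
def goto(p,yaw=None):
    "shift in tool axes (mm) from present pose to p, then twist deg to bring tool x to yaw (deg)"
    s=sense(); R=np.array(s["ee_rot"]); d=R.T@(np.array(p)-s["eef_pos"])*1e3
    y=np.degrees(np.arctan2(R[1,0],R[0,0])); 
    print("at",np.round(s["eef_pos"],4),"yaw",round(y,2),"shift",d.round(1), "twist", None if yaw is None else round((y-yaw+180)%360-180,2))
E
python3 - <<'E'
from h import *
d=cam("wrist"); s=sense(); R=np.array(s["ee_rot"])
M=np.array(d["camera_from_world"]); c=-M[:3,:3].T@M[:3,3]
print("cam in tool mm",(R.T@(c-s["eef_pos"])*1e3).round(1)); print("cam axes in tool\n",(R.T@M[:3,:3].T).round(3), d["f"])
goto([0.479,-0.246,0.242],-106)
E
```

```text
cam in tool mm [  -1.   -65.4 -132.3]
cam axes in tool
 [[ 1.    -0.001 -0.   ]
 [-0.001 -0.965 -0.263]
 [ 0.     0.263 -0.965]] 417.21767135717926
at [ 0.2711 -0.563   0.2421] yaw -64.28 shift [-1.954e+02 -3.248e+02  1.000e-01] twist 41.72
```

```bash
python3 - <<'E'
from h import *
d=cam("top"); print(onplane(d,455,281,.25), onplane(d,440,285,.05), onplane(d,185,160,.25), onplane(d,287,300,.05), onplane(d,200,237,0.08))
goto([0.33,-0.246,0.242],-106)
E
```

```text
[ 0.50118543 -0.39758966  0.25      ] [ 0.49241233 -0.42367994  0.05      ] [0.72275551 0.12606122 0.25      ] [ 0.45022976 -0.06735032  0.05      ] [0.58941904 0.13199792 0.08      ]
at [ 0.2711 -0.563   0.2421] yaw -64.28 shift [-2.601e+02 -1.906e+02  2.000e-01] twist 41.72
```

>>> carry_out([
  [[0,-45,-33,0,0],[0,-43,-32,0,0],[0,-43,-32,0,0],[0,-43,-32,0,5],[0,-43,-32,0,5],[0,-43,-30,0,8]],
])

```text
clock: 0.95
eef_pos: [0.3371, -0.2757, 0.2425]
ee_rot: [[0.151, -0.989, 0.0], [-0.989, -0.151, -0.0], [0.0, -0.0, -1.0]]
force: [1.1, -1.0, 0.8]
grip_width: 1.002
```

```bash
python3 - <<'E'
from h import *
goto([0.475,-0.246,0.242],-106)
E
```

```text
at [ 0.3371 -0.2757  0.2425] yaw -81.34 shift [  -8.6 -140.9    0.5] twist 24.66
```

>>> carry_out([
  [[0,-4,-46,0,0],[0,-3,-46,0,0],[0,0,-46,0,8.2],[0,0,0,0,8.2],[0,0,0,0,8.2],[0,0,0,0,0],[0,0,0,0,0]],
])

```text
clock: 1.65
eef_pos: [0.4722, -0.2499, 0.2424]
ee_rot: [[-0.267, -0.964, 0.0], [-0.964, 0.267, 0.0], [-0.0, -0.0, -1.0]]
force: [0.2, -0.4, 0.4]
grip_width: 0.998
```

```bash
python3 - <<'E'
from h import *
goto([0.475,-0.246,0.242],-106)
d=cam("wrist"); cv2.imwrite("pics/w1.png",d["img"])
E
```

```text
at [ 0.4722 -0.2499  0.2424] yaw -105.49 shift [-4.5 -1.6  0.4] twist 0.51
```

View pics/w1.png

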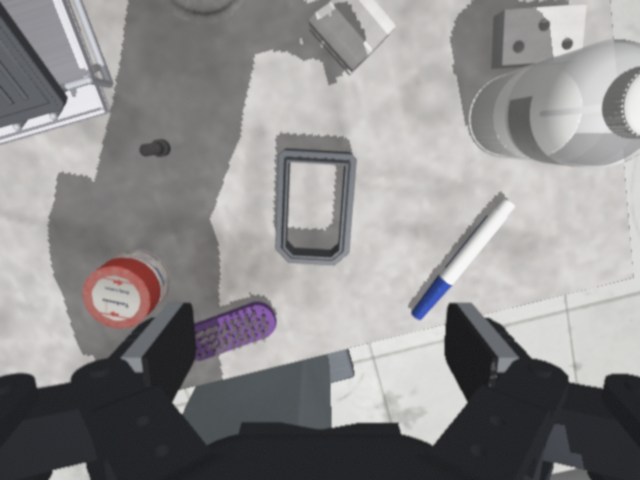

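```bash
python3 - <<'E'
from h import *
d=cam("wrist"); a=d["img"][120:285,250:380]
cv2.imwrite("pics/w1z.png",cv2.resize(a,None,fx=3.6,fy=3.6,interpolation=cv2.INTER_CUBIC))
g=d["img"].astype(int); print(g[200,268:360].tolist()[::3]); print([g[v,320].tolist() for v in range(128,160,2)],[g[v,320].tolist() for v in range(240,276,2)])
E
```

```text
[[192, 195, 196], [194, 196, 198], [150, 151, 153], [122, 117, 115], [131, 125, 122], [78, 75, 72], [115, 110, 106], [174, 176, 178], [199, 201, 204], [200, 202, 205], [198, 201, 203], [196, 199, 201], [192, 195, 198], [191, 193, 196], [189, 192, 195], [191, 192, 196], [191, 194, 197], [193, 196, 198], [196, 198, 200], [195, 197, 200], [196, 198, 201], [195, 198, 200], [140, 141, 142], [127, 127, 128], [112, 112, 113], [114, 110, 107], [95, 92, 88], [141, 135, 131], [147, 143, 141], [201, 203, 206], [203, 206, 208]]
[[191, 195, 196], [193, 196, 198], [195, 197, 199], [187, 189, 192], [152, 153, 155], [125, 126, 128], [124, 125, 126], [124, 125, 126], [121, 122, 124], [120, 120, 122], [115, 116, 118], [86, 86, 86], [96, 92, 90], [128, 122, 118], [129, 124, 120], [101, 97, 94]] [[118, 119, 121], [116, 118, 120], [115, 118, 119], [114, 116, 118], [95, 96, 96], [62, 61, 59], [56, 55, 53], [57, 54, 54], [88, 85, 83], [122, 116, 115], [128, 122, 120], [149, 143, 140], [156, 154, 153], [183, 185, 187], [190, 193, 197], [191, 194, 196], [191, 193, 196], [191, 192, 196]]
```

View pics/w1z.png

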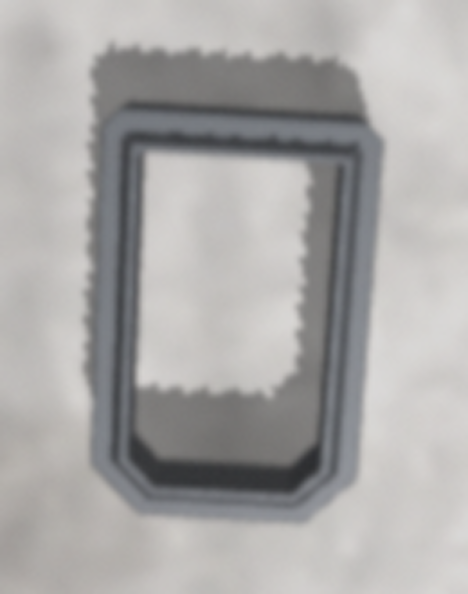

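```bash
python3 - <<'E'
from h import *
d=cam("wrist")
P=lambda x,y:onplane(d,250+(x-1.3)/3.6,120+(y-1.3)/3.6,.03)[:2]
l1,l2,r1,r2=P(103,140),P(93,465),P(381,150),P(358,475)
t=[P(120,112),P(370,122)]; b=[P(145,513),P(303,520)]
for a,c in((l1,l2),(r1,r2),(t[1],t[0]),(b[1],b[0])): print(np.degrees(np.arctan2(*(c-a)[::-1])))
u=(l2-l1)+(r2-r1);u/=np.linalg.norm(u); n=np.array([-u[1],u[0]])
L=np.mean([l1@n,l2@n]);R=np.mean([r1@n,r2@n]);T=np.mean([q@u for q in t]);B=np.mean([q@u for q in b])
print("hdg",np.degrees(np.arctan2(u[1],u[0])),"w",L-R,"l",B-T,"c",n*(L+R)/2+u*(T+B)/2, "n range",L,R)
E
```

```text
161.20020083374794
161.66451911809582
72.22607268628833
71.80358555630835
hdg 161.432718929095 w -0.06324277687924444 l 0.09488257214127582 c [ 0.47003531 -0.24496391] n range 0.050924529172081526 0.11416730605132597
```

```bash
python3 - <<'E'
from h import *
goto([0.470,-0.245,0.018],-108.4)
E
```

```text
at [ 0.4722 -0.25    0.2425] yaw -105.61 shift [ -4.2   3.5 224.5] twist 2.79
```

>>> carry_out([
  [[0,-4.2,3.5,40,2.8],[0,0,0,40,0],[0,0,0,40,0],[0,0,0,30,0],[0,0,0,10,0],[0,0,0,0,0],[0,0,0,0,0]],
])

```text
clock: 2.5
eef_pos: [0.4708, -0.2453, 0.0837]
ee_rot: [[-0.318, -0.948, 0.001], [-0.948, 0.318, -0.001], [0.0, -0.002, -1.0]]
force: [-0.4, 0.8, 1.1]
grip_width: 1.0
```

```bash
python3 - <<'E'
from h import *
goto([0.470,-0.245,0.018],-108.4)
d=cam("wrist"); cv2.imwrite("pics/w2.png",d["img"])
E
```

```text
at [ 0.4708 -0.2453  0.0837] yaw -108.53 shift [-0.   0.9 65.7] twist -0.13
```

View pics/w2.png

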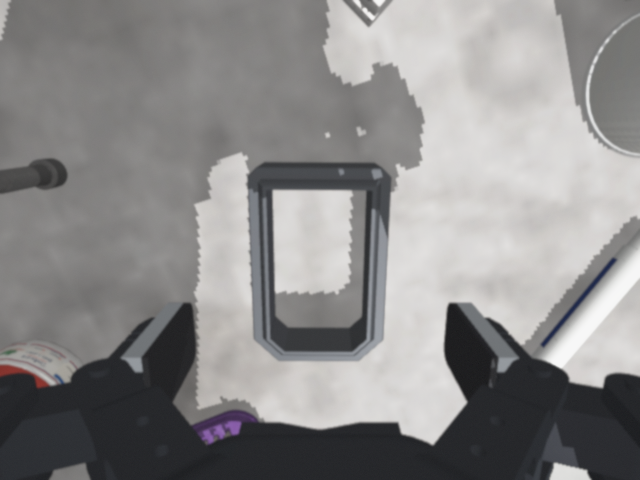

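>>> carry_out([
  [[0,0,0.9,35,0],[0,0,0,20,0],[0,0,0,9,0],[0,0,0,0,0],[0.5,0,0,0,0],[1,0,0,0,0],[1,0,0,0,0],[1,0,0,0,0],[1,0,0,0,0]],
])

```text
clock: 3.45
eef_pos: [0.47, -0.245, 0.02]
ee_rot: [[-0.318, -0.948, 0.002], [-0.948, 0.318, -0.001], [0.0, -0.002, -1.0]]
force: [-3.2, 2.5, 12.6]
grip_width: 0.737
```

```bash
python3 - <<'E'
from h import *
goto([0.470,-0.245,0.018],-108.4)
d=cam("wrist"); cv2.imwrite("pics/w3.png",d["img"])
E
```

```text
at [ 0.47  -0.245  0.02 ] yaw -108.56 shift [0. 0. 2.] twist -0.16
```

View pics/w3.png

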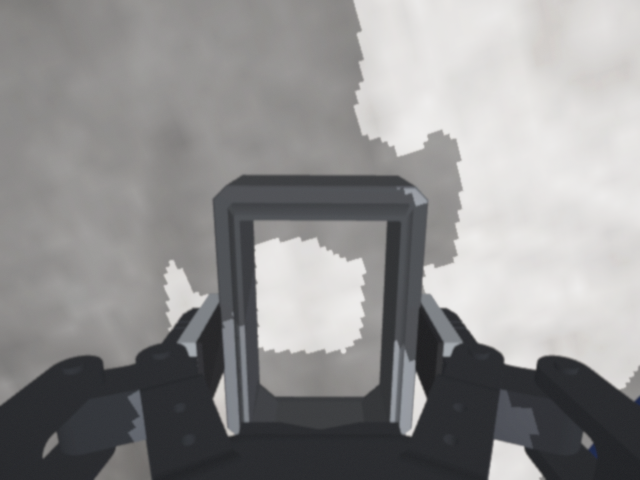

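>>> carry_out([
  [[1,0,0,-10,0],[1,0,0,-25,0],[1,0,0,-25,0],[1,0,0,-25,0],[1,0,0,-25,0],[1,0,0,-25,-7],[1,0,0,-25,-7],[1,0,0,-20,-7],[1,0,0,0,-7],[1,0,0,0,-7]],
])

```text
clock: 4.5
eef_pos: [0.4694, -0.2448, 0.2003]
ee_rot: [[0.288, -0.958, 0.002], [-0.958, -0.288, -0.001], [0.002, -0.002, -1.0]]
force: [0.6, -0.1, -1.4]
grip_width: 0.733
```

```bash
python3 - <<'E'
from h import *
goto([0.388,0.086,0.2],-67.5)
E
```

```text
at [ 0.4694 -0.2448  0.2003] yaw -73.26 shift [-3.402e+02 -1.730e+01 -3.000e-01] twist -5.76
```

>>> carry_out([
  [[1,-25,-1,0,0],[1,-45,-2,0,0],[1,-45,-2,0,0],[1,-45,-2,0,0],[1,-45,-2,0,0],[1,-45,-2,0,0],[1,-45,-3,0,0],[1,-30,-2,0,0],[1,-15,-1,0,-6],[1,0,0,0,0]],
])

```text
clock: 5.5
eef_pos: [0.3889, 0.088, 0.1994]
ee_rot: [[0.388, -0.922, 0.002], [-0.922, -0.388, -0.0], [0.001, -0.001, -1.0]]
force: [0.0, -0.7, -0.8]
grip_width: 0.736
```

>>> carry_out([
  [[1,0,0,0,0],[1,0,0,0,0]],
])

```text
clock: 5.7
eef_pos: [0.3895, 0.0854, 0.1987]
ee_rot: [[0.379, -0.925, 0.001], [-0.925, -0.379, -0.0], [0.0, -0.0, -1.0]]
force: [0.5, -0.1, -0.9]
grip_width: 0.727
```

```bash
python3 - <<'E'
from h import *
goto([0.388,0.086,0.2],-67.5)
d=cam("wrist"); cv2.imwrite("pics/w4.png",d["img"])
E
```

```text
at [0.3895 0.0854 0.1987] yaw -67.71 shift [-1.1  1.1 -1.3] twist -0.21
```

View pics/w4.png

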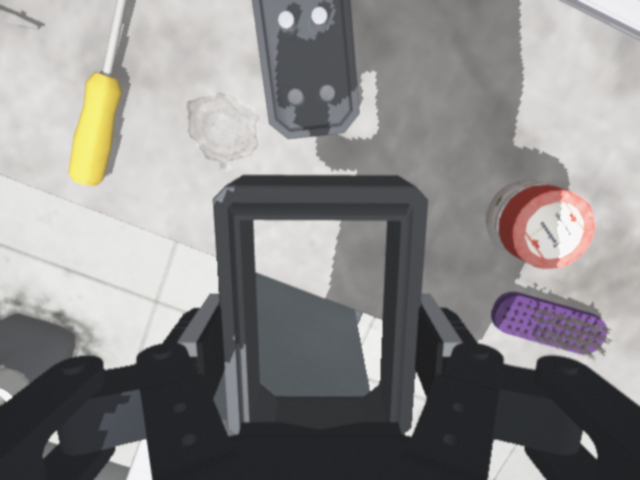

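>>> carry_out([
  [[1,-2,-15,0,0],[1,0,-12,0,0],[1,0,0,0,0],[1,0,0,0,0]],
])

```text
clock: 6.15
eef_pos: [0.4133, 0.0982, 0.1981]
ee_rot: [[0.381, -0.924, -0.001], [-0.924, -0.381, 0.0], [-0.001, 0.001, -1.0]]
force: [0.5, 0.6, -1.2]
grip_width: 0.729
```

```bash
python3 - <<'E'
from h import *
goto([0.388,0.086,0.2],-67.5)
d=cam("wrist"); cv2.imwrite("pics/w5.png",d["img"]); np.save("w5.npy",d,allow_pickle=True)
cv2.imwrite("pics/w5z.png",cv2.resize(d["img"][0:180,230:380],None,fx=3.3,fy=3.3,interpolation=cv2.INTER_CUBIC))
E
```

```text
at [0.4133 0.0982 0.1981] yaw -67.58 shift [ 1.6 28.  -1.9] twist -0.08
```

View pics/w5z.png

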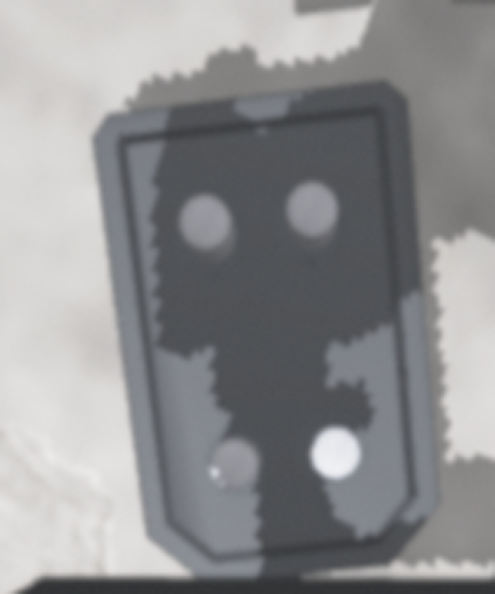

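```bash
python3 - <<'E'
from h import *
d=np.load("w5.npy",allow_pickle=True).item()
px=lambda x,y:(230+(x-1.15)/3.3,(y-1.15)/3.3)
P=lambda x,y,z=.028:onplane(d,*px(x,y),z)[:2]
l1,l2,r1,r2=P(95,145),P(147,525),P(407,110),P(439,510)
t1,t2=P(115,113),P(385,82)
A=lambda a,c:np.degrees(np.arctan2(*(c-a)[::-1]))
print(A(l1,l2),A(r1,r2),A(t2,t1))
p=[P(206,221,.056),P(313,209,.056),P(236,463,.056),P(336,453,.056)]
print("pins c",np.mean(p,0),"hdg",A(p[0],p[2]),A(p[1],p[3]),A(p[1],p[0])+90,A(p[3],p[2])+90,[np.linalg.norm(p[i]-p[j]) for i,j in((0,1),(2,3),(0,2),(1,3))])
u=(l2-l1)+(r2-r1);u/=np.linalg.norm(u);n=np.array([-u[1],u[0]])
L=(l1+l2)@n/2;R=(r1+r2)@n/2;T=(t1+t2)@u/2
print("edges hdg",A(u*0,u),"w",L-R,"c",n*(L+R)/2+u*(T+.048))
E
```

```text
-151.2462159367783 -151.33715495254944 118.41869300741058
pins c [0.48421794 0.13333025] hdg -150.93908776484662 -151.57280577024497 208.40581975474964 208.0119462403345 [np.float64(0.019969048865622258), np.float64(0.019482434419320526), np.float64(0.0440428695022251), np.float64(0.04417392263758929)]
edges hdg -151.29264100004696 w -0.06312142288076593 c [0.48383319 0.13336812]
```

```bash
python3 - <<'E'
from h import *
goto([0.484,0.1333,0.095],-61.4)
E
```

```text
at [0.4131 0.0981 0.1982] yaw -67.58 shift [ -5.5 -79.  103.1] twist -6.18
```

>>> carry_out([
  [[1,-2,-27,0,0],[1,-2,-27,0,0],[1,-1.5,-25,0,0],[1,0,0,20,-6.2],[1,0,0,25,0],[1,0,0,25,0],[1,0,0,23,0],[1,0,0,8,0],[1,0,0,0,0],[1,0,0,0,0]],
])

```text
clock: 7.2
eef_pos: [0.4847, 0.1338, 0.0983]
ee_rot: [[0.479, -0.878, 0.001], [-0.878, -0.479, 0.0], [0.0, -0.001, -1.0]]
force: [1.1, 0.6, -0.7]
grip_width: 0.726
```

```bash
python3 - <<'E'
from h import *
goto([0.484,0.1333,0.095],-61.4)
d=cam("wrist"); cv2.imwrite("pics/w6.png",d["img"])
cv2.imwrite("pics/s6.png",cv2.resize(cam("side")["img"][270:430,240:420],None,fx=3.3,fy=3.3,interpolation=cv2.INTER_CUBIC))
E
```

```text
at [0.4847 0.1338 0.0983] yaw -61.35 shift [0.1 0.8 3.3] twist 0.05
```

View pics/w6.png

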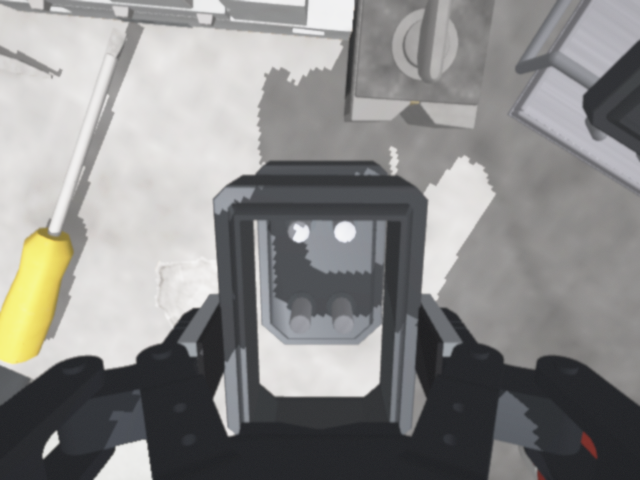

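View pics/s6.png

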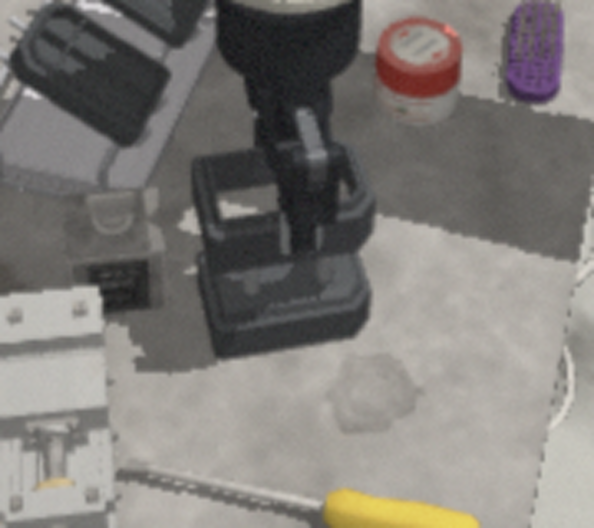

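```bash
python3 - <<'E'
from h import *
d=cam("wrist"); s=sense(); R=np.array(s["ee_rot"]); T=np.array(s["eef_pos"])
fr=lambda x,y,z: proj(d,T+R@np.array([-y if 0 else y,x,.020-z])).round(1)
print("frame rear shoulder edge",fr(-.048,0,.03),"front shoulder",fr(.048,0,.03),"rim rear top outer",fr(-.043,0,.036),"sides",fr(-.044,.032,.03),fr(-.044,-.032,.03))
h=np.radians(-151.4);u=np.array([np.cos(h),np.sin(h)]);n=np.array([-u[1],u[0]])
for a in(-.022,.022):
  for b in(-.01,.01): print(proj(d,[*(np.array([.484,.1333])+a*u+b*n),.056]).round(1))
cv2.imwrite("pics/w6z.png",cv2.resize(d["img"][150:350,210:435],None,fx=3,fy=3,interpolation=cv2.INTER_CUBIC))
E
```

```text
frame rear shoulder edge [323.  186.9] front shoulder [322.2 456.9] rim rear top outer [323.2 207.5] sides [430.8 200.4] [215.1 200.3]
[298.6 232. ]
[344.8 232.1]
[299.7 324.7]
[343.2 324.8]
```

View pics/w6z.png

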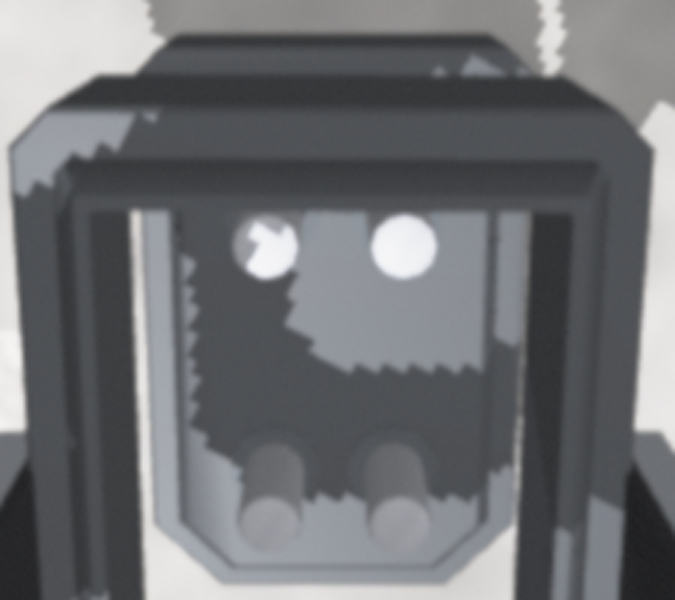

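>>> carry_out([
  [[1,0.6,1.1,18,0],[1,0,0,12,0],[1,0,0,6,0],[1,0,0,3,0],[1,0,0,2,0],[1,0,0,2,0],[1,0,0,2,0],[1,0,0,0,0]],
])

```text
clock: 8.15
eef_pos: [0.4837, 0.1327, 0.0524]
ee_rot: [[0.479, -0.878, 0.0], [-0.878, -0.479, 0.0], [-0.0, -0.0, -1.0]]
force: [0.2, 0.3, -1.5]
grip_width: 0.733
```

```bash
python3 - <<'E'
from h import *
goto([0.484,0.1333,0.048],-61.4); s=sense(); print(s["force"],s["ft_torque"])
cv2.imwrite("pics/w7.png",cam("wrist")["img"])
E
```

```text
at [0.4837 0.1327 0.0524] yaw -61.35 shift [-0.4 -0.6  4.4] twist 0.05
[ 0.18153261  0.34795726 -1.51077577] [-0.01491744  0.02217977  0.06073748]
```

View pics/w7.png

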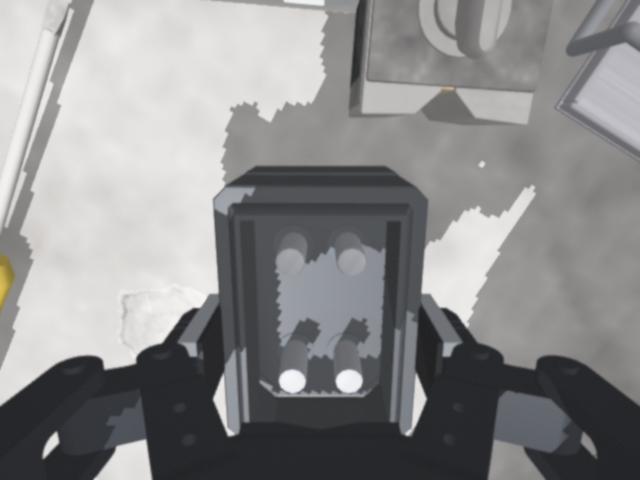

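>>> carry_out([
  [[1,0,0,1.5,0],[1,0,0,1.5,0],[1,0,0,1.5,0],[1,0,0,0.5,0],[1,0,0,0,0]],
])

```text
clock: 8.7
eef_pos: [0.4837, 0.1327, 0.048]
ee_rot: [[0.479, -0.878, 0.0], [-0.878, -0.479, -0.0], [0.0, -0.0, -1.0]]
force: [-7.9, -2.8, 20.4]
grip_width: 0.732
```

```bash
python3 - <<'E'
from h import *
goto([0.484,0.1333,0.048],-61.4); s=sense(); print(s["force"],s["ft_torque"])
a=cam("side"); cv2.imwrite("pics/s7.png",cv2.resize(a["img"][290:400,260:390],None,fx=4,fy=4,interpolation=cv2.INTER_CUBIC))
E
```

```text
at [0.4837 0.1327 0.048 ] yaw -61.35 shift [-0.4 -0.5  0. ] twist 0.05
[-7.86213836 -2.83563863 20.42397071] [-0.58968759  1.54640022 -0.02508397]
```

View pics/s7.png

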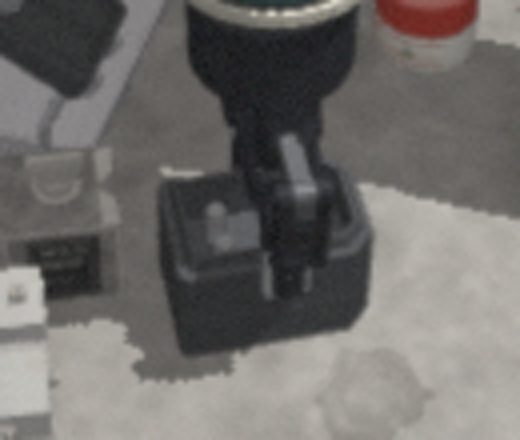

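>>> carry_out([
  [[1,0,0,-0.5,0],[0,0,0,0,0],[0,0,0,0,0],[0,0,0,0,0],[0,0,0,0,0],[0,0,0,-10,0],[0,0,0,-20,0],[0,0,0,-30,0],[0,0,0,-30,0],[0,0,0,-20,0]],
])

```text
clock: 9.75
eef_pos: [0.484, 0.1329, 0.1605]
ee_rot: [[0.48, -0.877, 0.002], [-0.877, -0.48, 0.001], [0.0, -0.002, -1.0]]
force: [-0.9, 0.0, -0.3]
grip_width: 1.003
```

```bash
python3 - <<'E'
from h import *
goto([0.484,0.1333,0.048],-61.4); s=sense(); print(s["force"],s["ft_torque"])
d=cam("wrist"); cv2.imwrite("pics/w8.png",d["img"]); np.save("w8.npy",d,allow_pickle=True)
a=cam("side"); cv2.imwrite("pics/s8.png",cv2.resize(a["img"][290:400,260:390],None,fx=4,fy=4,interpolation=cv2.INTER_CUBIC))
E
```

```text
at [0.484  0.1329 0.1605] yaw -61.34 shift [ -0.4   0.  112.5] twist 0.06
[-0.86129479  0.00817566 -0.27616173] [ 0.022315   -0.04025701  0.01629316]
```

View pics/s8.png

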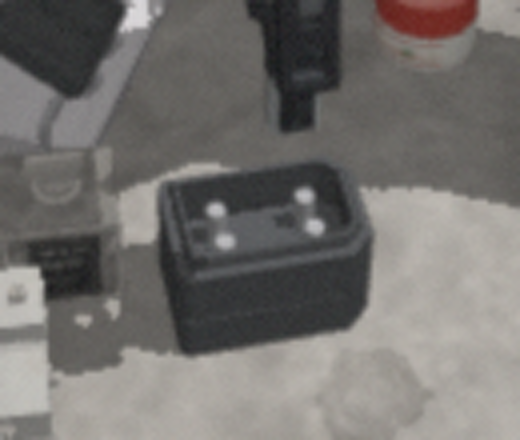

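View pics/w8.png

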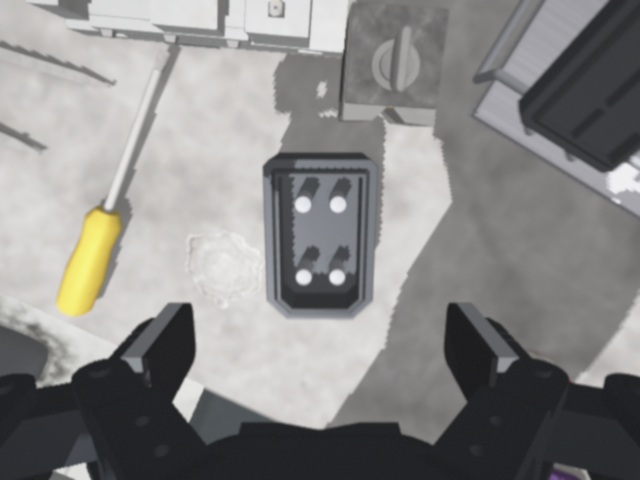

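>>> carry_out([
  [[0,0,0,-20,-8.5],[0,0,0,-20,-8.5],[0,0,0,-20,-8.5],[0,0,0,-20,-8.5],[0,0,0,-10,-8.5],[0,0,0,0,-8.5],[0,0,0,0,-8.5],[0,0,0,0,-8.5],[0,0,0,0,-8.5],[0,0,0,0,-8.5]],
])

```text
clock: 10.85
eef_pos: [0.4834, 0.1326, 0.2477]
ee_rot: [[0.913, 0.407, -0.0], [0.407, -0.913, 0.0], [-0.0, -0.0, -1.0]]
force: [0.1, 0.6, 0.2]
grip_width: 1.002
```

>>> carry_out([
  [[0,0,0,0,-8.5],[0,0,0,0,-8.5],[0,0,0,0,-8.5],[0,0,0,0,-8.5],[0,0,0,0,-8.5],[0,0,0,0,-8.5],[0,0,0,0,-8.5],[0,0,0,0,-6.8],[0,0,0,0,0]],
])

```text
clock: 11.75
eef_pos: [0.4835, 0.1325, 0.2476]
ee_rot: [[-0.001, 1.0, -0.001], [1.0, 0.001, 0.0], [0.0, -0.001, -1.0]]
force: [-1.0, -0.2, -0.6]
grip_width: 1.0
```

```bash
python3 - <<'E'
from h import *
d=cam("top"); cv2.imwrite("pics/t9.png",cv2.resize(d["img"][130:260,140:320],None,fx=4.4,fy=4.4,interpolation=cv2.INTER_CUBIC))
print(onplane(d,243,215,.07),onplane(d,289,216,.07))
goto([0.62,0.035,0.25],90)
E
```

```text
[0.64343094 0.03802544 0.07      ] [ 0.64367158 -0.06778856  0.07      ]
at [0.4835 0.1325 0.2477] yaw 89.8 shift [-97.  136.8  -2.5] twist -0.2
```

View pics/t9.png

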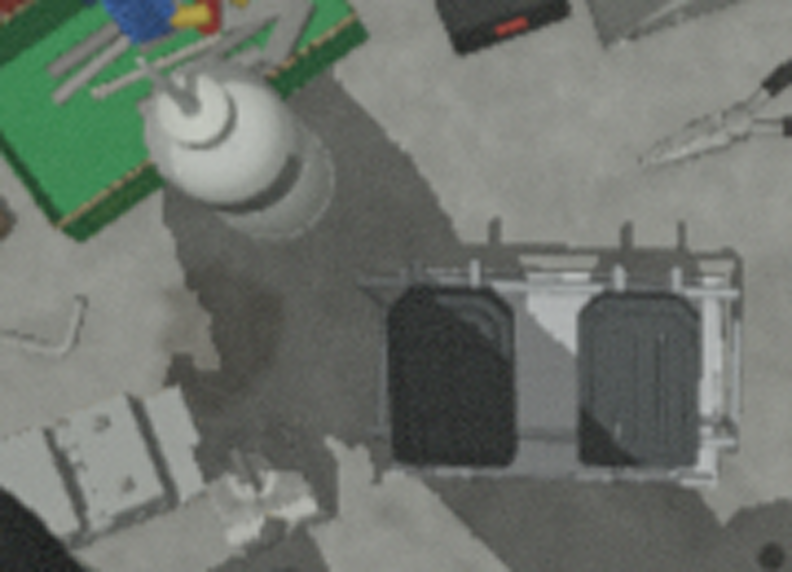

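>>> carry_out([
  [[0,-35,10,0,0],[0,-30,30,0,0],[0,-20,35,0,0],[0,-8,35,0,0],[0,-4,25,0,0],[0,0,2,0,-0.2],[0,0,0,0,0],[0,0,0,0,0]],
])

```text
clock: 12.6
eef_pos: [0.6199, 0.036, 0.2479]
ee_rot: [[-0.002, 1.0, -0.0], [1.0, 0.002, -0.0], [-0.0, -0.0, -1.0]]
force: [-0.2, -0.1, -0.5]
grip_width: 0.998
```

```bash
python3 - <<'E'
from h import *
goto([0.62,0.035,0.25],90)
d=cam("wrist"); cv2.imwrite("pics/w10.png",d["img"]); np.save("w10.npy",d,allow_pickle=True)
d=cam("top"); print(onplane(d,201,171,.0))
E
```

```text
at [0.6199 0.036  0.2479] yaw 90.1 shift [-1.   0.1 -2.1] twist 0.1
[0.7598951  0.15550701 0.        ]
```

View pics/w10.png

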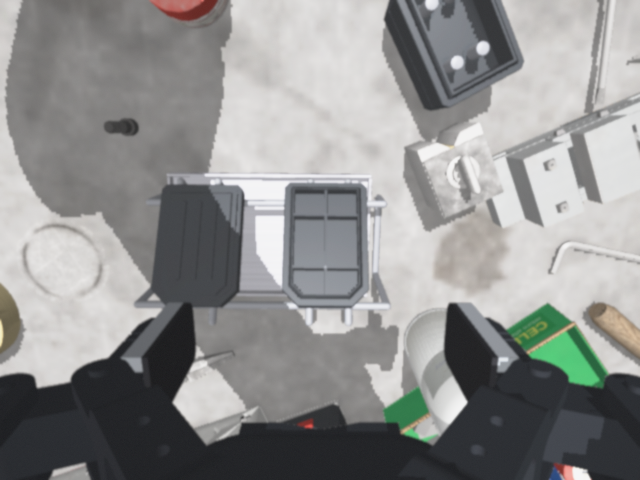

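```bash
python3 - <<'E'
from h import *
d=np.load("w10.npy",allow_pickle=True).item()
cv2.imwrite("pics/w10z.png",cv2.resize(d["img"][165:330,135:400],None,fx=3,fy=3,interpolation=cv2.INTER_CUBIC))
E
```

```text
(no output)
```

View pics/w10z.png

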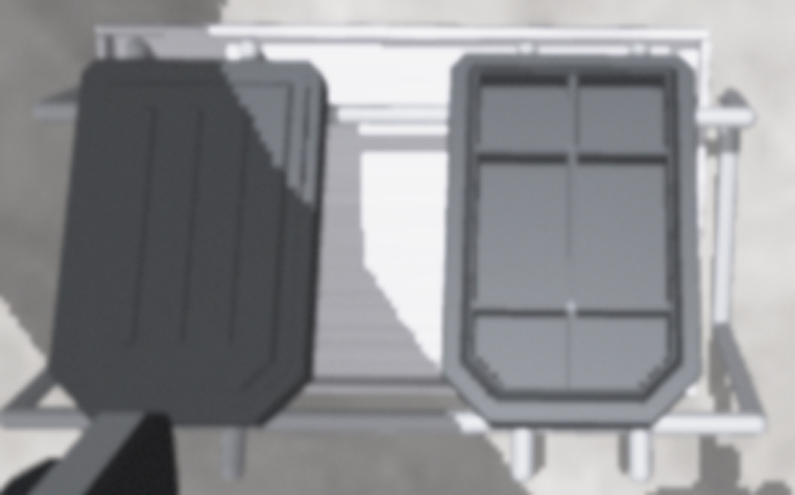

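```bash
python3 - <<'E'
from h import *
d=np.load("w10.npy",allow_pickle=True).item()
z=lambda a:cv2.convertScaleAbs(cv2.resize(a,None,fx=7,fy=7,interpolation=cv2.INTER_CUBIC),alpha=1.4)
I=d["img"]
cv2.imwrite("pics/a.png",np.vstack([z(I[178:212,278:374]),z(I[272:312,278:374])]))
E
```

```text
(no output)
```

View pics/a.png

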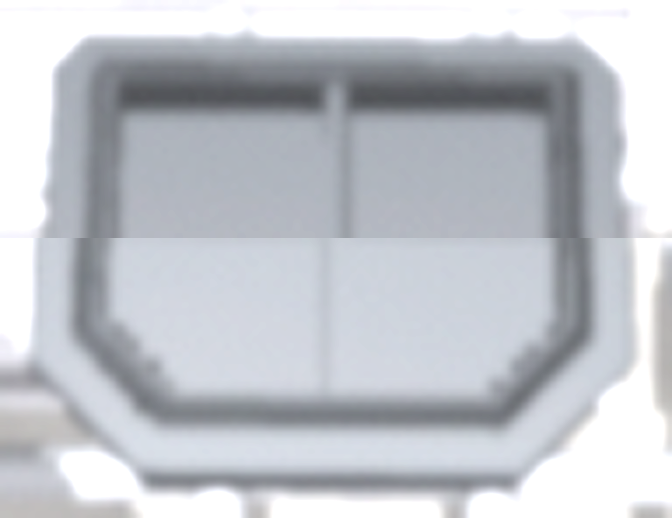

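```bash
cat >> h.py <<'E'
def pnp(d,obj,pix):
    K=np.array([[d["f"],0,d["cx"]],[0,d["f"],d["cy"]],[0,0,1.]])
    ok,rv,tv=cv2.solvePnP(np.array(obj,float),np.array(pix,float),K,None,flags=cv2.SOLVEPNP_ITERATIVE)
    e=cv2.projectPoints(np.array(obj,float),rv,tv,K,None)[0][:,0]-pix
    F=np.diag([1,-1,-1.]); M=np.array(d["camera_from_world"])
    R=M[:3,:3].T@F@cv2.Rodrigues(rv)[0]; p=M[:3,:3].T@(F@tv[:,0]-M[:3,3])
    return R,p,e
E
python3 - <<'E'
from h import *
d=np.load("w10.npy",allow_pickle=True).item()
o=[(-48,-28),(-48,28),(-44,-32),(-44,32),(48,-20),(48,20),(36,-32),(36,32)]
o=[(a/1e3,b/1e3,.018) for a,b in o]
q=[(88,40,178),(575,42,178),(60,72,178),(617,80,178),(147,472,238),(520,472,238),(37,362,238),(632,360,238)]
q=[(278+(x-3)/7,178+(y-3)/7 if k==178 else 272+(y-238-3)/7) for x,y,k in q]
# image right=+y world means object y -> handed ok
R,p,e=pnp(d,o,q); print(p,R.round(3),e.round(1))
print("tilt",np.degrees(np.arcsin(R[2,0])),"hdg",np.degrees(np.arctan2(R[1,0],R[0,0])))
# fixed tilt 30, heading fit x,y,z,h
from scipy.optimize import least_squares
def f(t):
    c,s=np.cos(np.pi/6),np.sin(np.pi/6); ch,sh=np.cos(t[3]),np.sin(t[3])
    Q=np.array([[ch,-sh,0],[sh,ch,0],[0,0,1]])@np.array([[c,0,-s],[0,1,0],[s,0,c]])
    return np.concatenate([proj(d,t[:3]+Q@np.array(a))-b for a,b in zip(o,q)])
r=least_squares(f,[*p,0]); print(r.x, np.degrees(r.x[3]),r.fun.round(1))
d2=cam("side")
t=r.x
c,s=np.cos(np.pi/6),.5
for a in o: print(a,proj(d2,t[:3]+np.array([[c,0,-s],[0,1,0],[s,0,c]])@np.array(a)).round(1))
I=d2["img"][225:335,225:315]; cv2.imwrite("pics/b.png",cv2.resize(I,None,fx=6,fy=6,interpolation=cv2.INTER_CUBIC)[:600])
E
```

```text
[0.64805088 0.04091528 0.05321226] [[ 0.886  0.007 -0.463]
 [-0.001  1.     0.013]
 [ 0.463 -0.011  0.886]] [[ 0.2  0.1]
 [ 0.7  0.3]
 [-0.9  0.2]
 [-0.2 -0.3]
 [ 0.1 -0.1]
 [ 0.2  0.1]
 [ 0.2 -0.5]
 [-0.2  0.2]]
tilt 27.583785015060936 hdg -0.07872778860117763
[ 0.64786671  0.04105476  0.05568019 -0.00271048] -0.15529933156179004 [ 0.2  0.4  0.8  0.4 -0.9  0.5 -0.1 -0.3 -0.3 -0.2  0.5  0.1 -0.4 -0.7
  0.3 -0. ]
(-0.048, -0.028, 0.018) [290.5 293.7]
(-0.048, 0.028, 0.018) [281.8 311.5]
(-0.044, -0.032, 0.018) [289.6 291.5]
(-0.044, 0.032, 0.018) [279.5 311.8]
(0.048, -0.02, 0.018) [251.6 272.2]
(0.048, 0.02, 0.018) [244.1 284.3]
(0.036, -0.032, 0.018) [258.5 271.7]
(0.036, 0.032, 0.018) [246.8 291.2]
```

View pics/b.png

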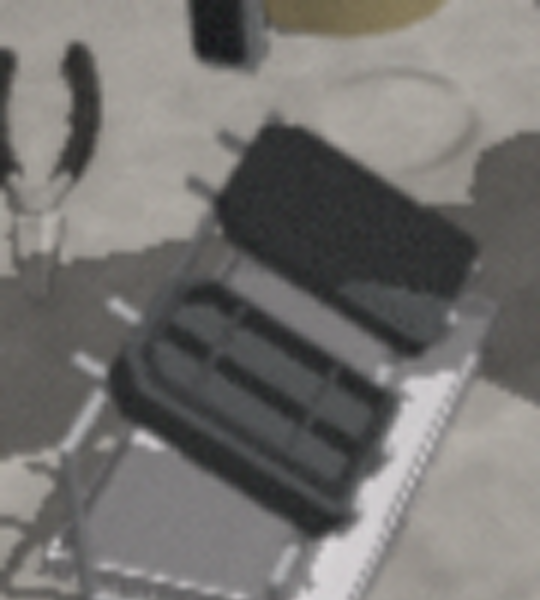

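```bash
python3 - <<'E'
from h import *
goto([0.6435,0.041,0.12],90)
E
```

```text
at [0.6201 0.0356 0.2482] yaw 90.12 shift [  5.4  23.4 128.2] twist 0.12
```

>>> carry_out([
  [[0,5.4,23.4,5,0],[0,0,0,25,0.2],[0,0,0,28,0],[0,0,0,28,0],[0,0,0,25,0],[0,0,0,10,0],[0,0,0,0,0],[0,0,0,0,0]],
])

```text
clock: 13.55
eef_pos: [0.6444, 0.0412, 0.1281]
ee_rot: [[0.001, 1.0, 0.001], [1.0, -0.001, 0.0], [0.0, 0.001, -1.0]]
force: [0.2, -0.0, 0.7]
grip_width: 1.0
```

```bash
python3 - <<'E'
from h import *
goto([0.6435,0.041,0.067],90)
d=cam("wrist"); cv2.imwrite("pics/w11.png",d["img"])
d=cam("side"); cv2.imwrite("pics/s11.png",cv2.resize(d["img"][180:330,190:330],None,fx=4,fy=4,interpolation=cv2.INTER_CUBIC))
E
```

```text
at [0.6444 0.0412 0.1281] yaw 89.94 shift [-0.2 -1.  61.1] twist -0.06
```

View pics/w11.png

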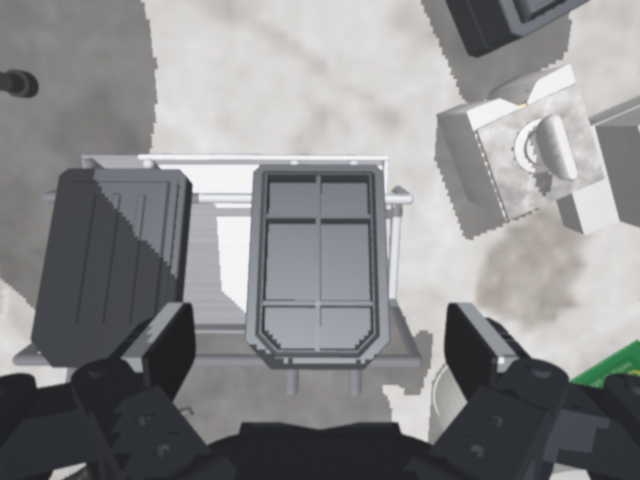

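View pics/s11.png

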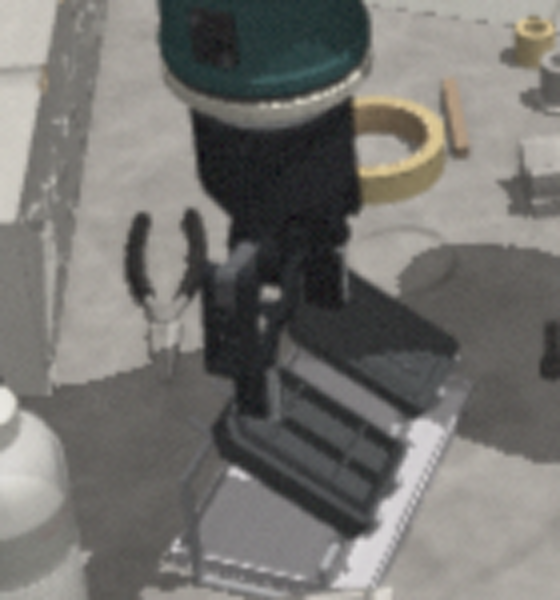

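>>> carry_out([
  [[0,-0.2,-1,25,0],[0,0,0,20,0],[0,0,0,12,0],[0,0,0,4,0],[0,0,0,0,0],[0.5,0,0,0,0],[1,0,0,0,0],[1,0,0,0,0],[1,0,0,0,0],[1,0,0,0,0]],
])

```text
clock: 14.65
eef_pos: [0.6436, 0.0412, 0.0671]
ee_rot: [[0.001, 1.0, 0.002], [1.0, -0.001, 0.0], [0.0, 0.002, -1.0]]
force: [-1.0, 0.3, 5.4]
grip_width: 0.736
```

```bash
python3 - <<'E'
from h import *
goto([0.6435,0.041,0.067],90)
d=cam("wrist"); cv2.imwrite("pics/w12.png",d["img"])
d=cam("side"); cv2.imwrite("pics/s12.png",cv2.resize(d["img"][180:330,190:330],None,fx=4,fy=4,interpolation=cv2.INTER_CUBIC))
E
```

```text
at [0.6436 0.0412 0.0671] yaw 89.95 shift [-0.2 -0.1  0.1] twist -0.05
```

View pics/w12.png

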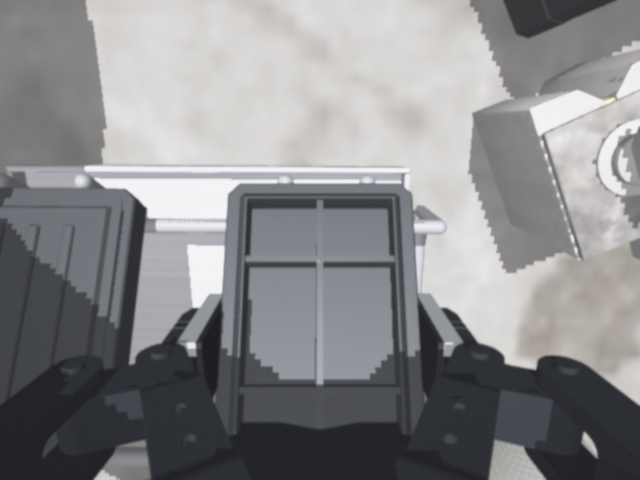

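View pics/s12.png

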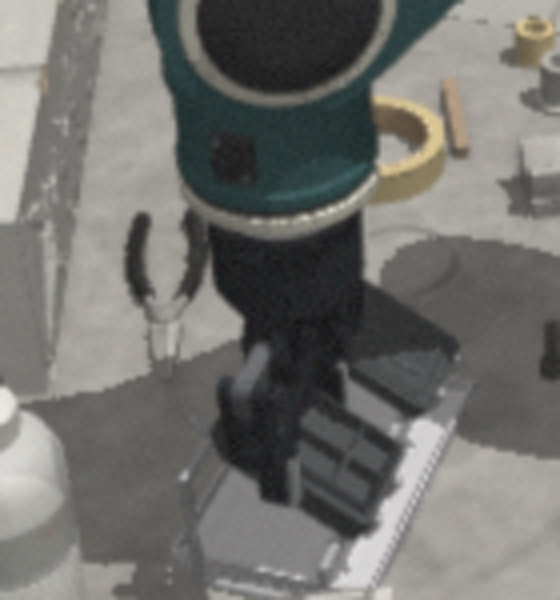

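>>> carry_out([
  [[1,0,0,-5,0],[1,0,0,-10,0],[1,0,0,-20,0],[1,0,0,-25,0],[1,0,0,-25,0],[1,0,0,-25,0],[1,0,0,-15,0],[1,0,-10,0,0]],
])

```text
clock: 15.55
eef_pos: [0.634, 0.041, 0.1934]
ee_rot: [[0.001, 1.0, 0.004], [1.0, -0.001, 0.0], [0.0, 0.004, -1.0]]
force: [0.4, 0.1, -2.0]
grip_width: 0.738
```

```bash
python3 - <<'E'
from h import *
goto([0.46,-0.22,0.19],0)
d=cam("wrist"); cv2.imwrite("pics/w13.png",d["img"])
d=cam("side"); cv2.imwrite("pics/s13.png",cv2.resize(d["img"][180:330,190:330],None,fx=4,fy=4,interpolation=cv2.INTER_CUBIC))
E
```

```text
at [0.634  0.041  0.1934] yaw 89.92 shift [-261.3 -173.7    2.7] twist 89.92
```

View pics/w13.png

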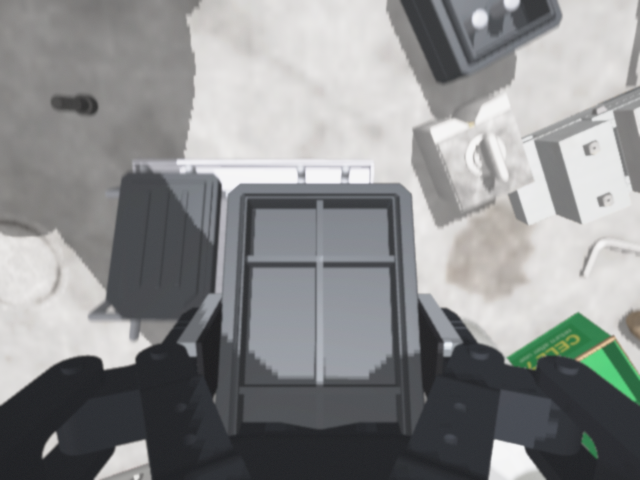

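View pics/s13.png

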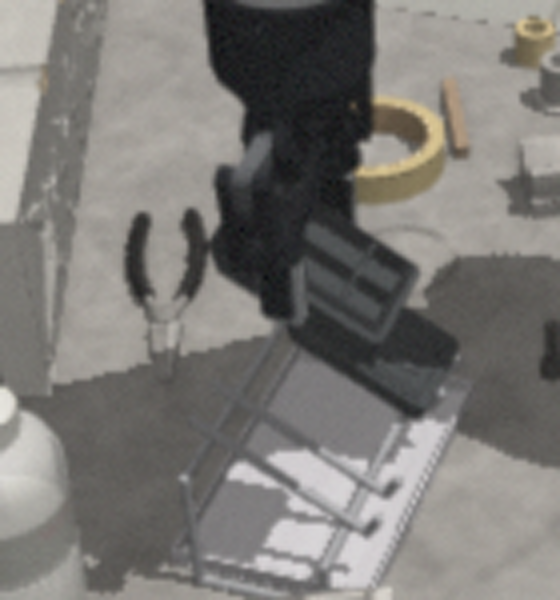

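>>> carry_out([
  [[1,-25,-17,0,0],[1,-38,-25,0,0],[1,-38,-25,0,0],[1,-38,-25,0,0],[1,-38,-25,0,0],[1,-38,-25,0,0],[1,-30,-20,0,0],[1,-16,-12,0,0],[1,0,0,5,8.5],[1,0,0,10,8.5]],
])

```text
clock: 16.65
eef_pos: [0.4577, -0.2209, 0.175]
ee_rot: [[0.301, 0.954, -0.001], [0.954, -0.301, 0.001], [0.0, -0.001, -1.0]]
force: [-0.6, -0.4, -1.1]
grip_width: 0.736
```

>>> carry_out([
  [[1,0,0,15,8.5],[1,0,0,15,8.5],[1,0,0,15,8.5],[1,0,0,15,8.5],[1,0,0,15,8.5],[1,0,0,15,8.5],[1,0,0,15,8.5],[1,0,0,15,8.5],[1,0,0,0,4.9],[1,0,0,0,0]],
])

```text
clock: 17.65
eef_pos: [0.4578, -0.2195, 0.0547]
ee_rot: [[1.0, -0.0, -0.002], [-0.0, -1.0, 0.001], [-0.002, -0.001, -1.0]]
force: [0.1, 0.6, -2.3]
grip_width: 0.736
```

```bash
python3 - <<'E'
from h import *
goto([0.46,-0.22,0.04],0); print(sense()["force"])
d=cam("wrist"); cv2.imwrite("pics/w14.png",d["img"])
d=cam("side"); cv2.imwrite("pics/s14.png",cv2.resize(d["img"][170:320,310:450],None,fx=4,fy=4,interpolation=cv2.INTER_CUBIC))
E
```

```text
at [ 0.4578 -0.2195  0.0547] yaw -0.01 shift [ 2.2  0.6 14.7] twist -0.01
[ 0.05451888  0.56340211 -2.27760841]
```

View pics/w14.png

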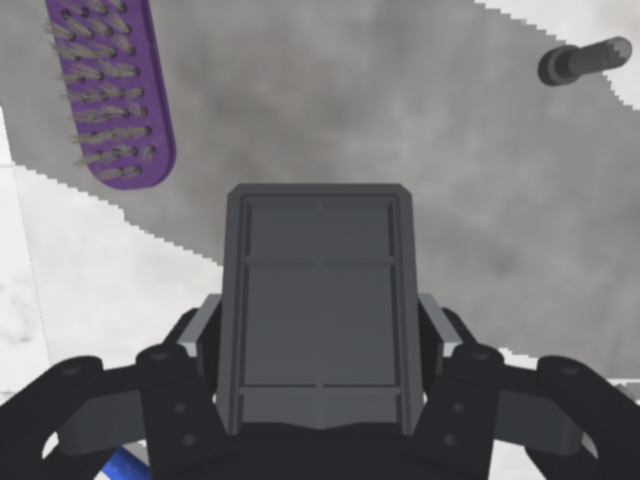

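View pics/s14.png

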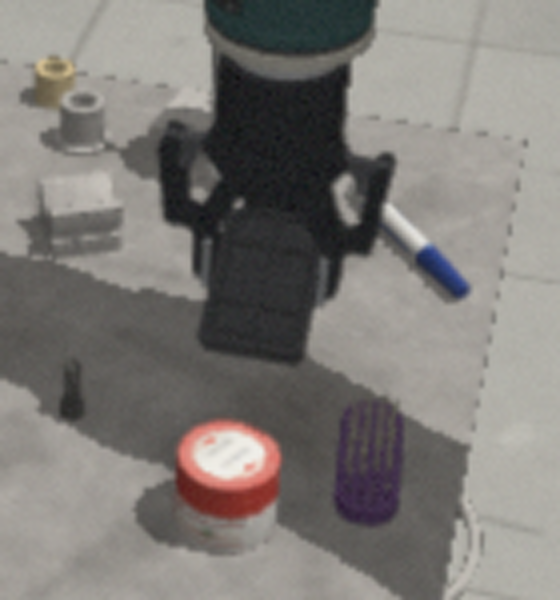

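>>> carry_out([
  [[1,0,0,12,0],[1,0,0,6,0],[1,0,0,3,0],[1,0,0,3,0],[1,0,0,3,0],[1,0,0,0,0]],
])

```text
clock: 18.35
eef_pos: [0.4588, -0.2201, 0.0287]
ee_rot: [[1.0, 0.001, -0.0], [0.001, -1.0, 0.0], [-0.0, -0.0, -1.0]]
force: [-0.0, 0.7, 1.3]
grip_width: 0.734
```

>>> carry_out([
  [[1,0,0,3,0],[1,0,0,3,0],[1,0,0,3,0],[1,0,0,2,0],[1,0,0,0,0]],
])

```text
clock: 18.85
eef_pos: [0.4599, -0.2233, 0.0194]
ee_rot: [[1.0, -0.001, 0.003], [-0.001, -1.0, -0.004], [0.003, 0.004, -1.0]]
force: [-3.8, -15.7, 23.8]
grip_width: 0.734
```

```bash
python3 - <<'E'
from h import *
goto([0.46,-0.22,0.04],0); print(sense()["force"])
d=cam("wrist"); cv2.imwrite("pics/w15.png",d["img"])
d=cam("side"); cv2.imwrite("pics/s15.png",cv2.resize(d["img"][170:320,310:450],None,fx=4,fy=4,interpolation=cv2.INTER_CUBIC))
E
```

```text
at [ 0.4599 -0.2233  0.0194] yaw -0.08 shift [  0.1  -3.2 -20.6] twist -0.08
[ -3.84487512 -15.68004876  23.81948668]
```

View pics/s15.png

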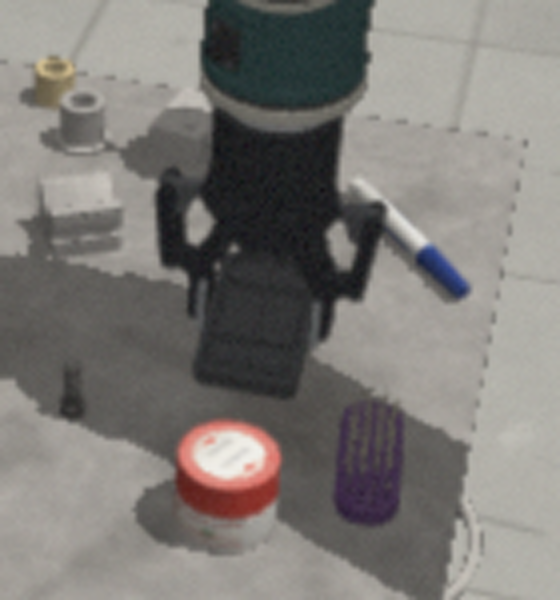

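>>> carry_out([
  [[1,0,5,0,0],[1,0,1,1.5,0],[1,0,1,1.5,0],[1,0,1,1.5,0],[1,0,0,0,0]],
])

```text
clock: 19.45
eef_pos: [0.4597, -0.2287, 0.0142]
ee_rot: [[1.0, 0.001, 0.002], [0.001, -1.0, -0.001], [0.002, 0.001, -1.0]]
force: [-0.7, -2.9, 15.0]
grip_width: 0.736
```

```bash
python3 - <<'E'
from h import *
goto([0.46,-0.22,0.04],0); print(sense()["force"])
d=cam("wrist"); cv2.imwrite("pics/w16.png",d["img"])
d=cam("side"); cv2.imwrite("pics/s16.png",cv2.resize(d["img"][170:320,310:450],None,fx=4,fy=4,interpolation=cv2.INTER_CUBIC))
E
```

```text
at [ 0.4597 -0.2287  0.0142] yaw 0.03 shift [  0.3  -8.6 -25.8] twist 0.03
[-0.65047055 -2.93885879 14.95191475]
```

View pics/s16.png

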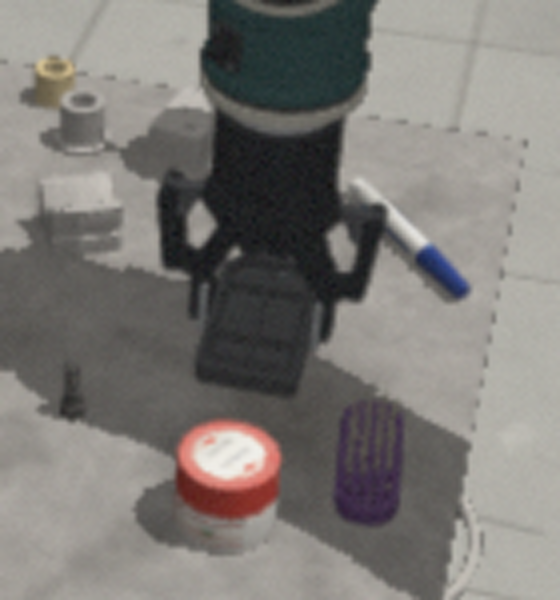

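View pics/w16.png

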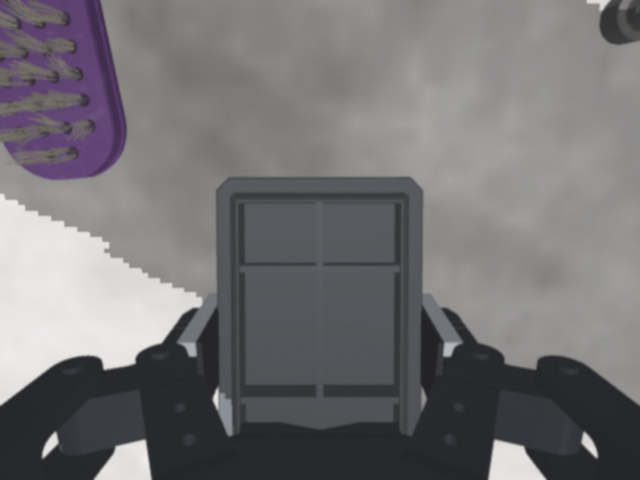

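>>> carry_out([
  [[1,0,1,1.5,0],[1,0,1,1.5,0],[1,0,0.5,1,0],[1,0,0,0,0]],
])

```text
clock: 19.95
eef_pos: [0.4598, -0.2309, 0.0102]
ee_rot: [[1.0, 0.001, 0.002], [0.001, -1.0, -0.001], [0.002, 0.001, -1.0]]
force: [-0.0, -0.6, 13.0]
grip_width: 0.738
```

```bash
python3 - <<'E'
from h import *
goto([0.46,-0.22,0.04],0); print(sense()["force"])
d=cam("wrist"); cv2.imwrite("pics/w17.png",d["img"])
d=cam("side"); cv2.imwrite("pics/s17.png",cv2.resize(d["img"][170:320,310:450],None,fx=4,fy=4,interpolation=cv2.INTER_CUBIC))
E
```

```text
at [ 0.4598 -0.2309  0.0102] yaw 0.05 shift [  0.3 -10.8 -29.8] twist 0.05
[-0.03075042 -0.55250777 12.97015049]
```

View pics/s17.png

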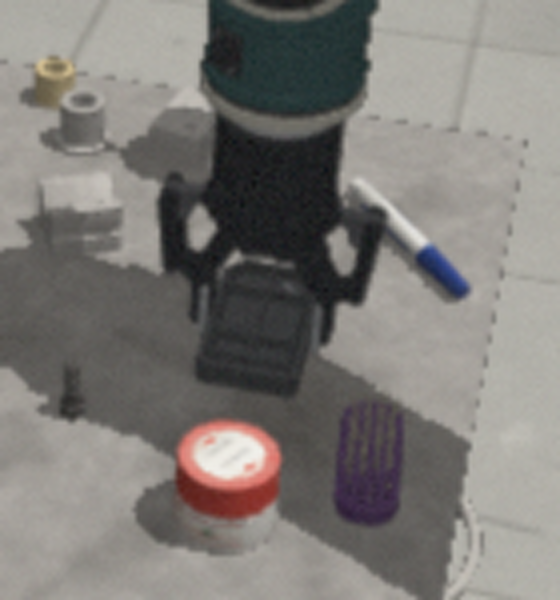

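View pics/w17.png

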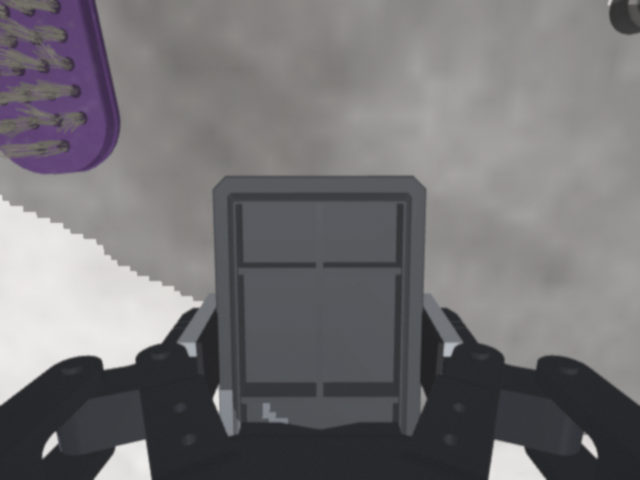

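>>> carry_out([
  [[1,0,0.5,1,0],[1,0,0,1,0],[1,0,0,0,0]],
])

```text
clock: 20.35
eef_pos: [0.4598, -0.2318, 0.0083]
ee_rot: [[1.0, 0.001, 0.002], [0.001, -1.0, -0.001], [0.002, 0.001, -1.0]]
force: [-0.8, -2.2, 13.7]
grip_width: 0.736
```

>>> carry_out([
  [[0,0,0,0,0],[0,0,0,0,0],[0,0,0,0,0],[0,0,0,0,0],[0,0,0,-15,0],[0,0,0,-25,0],[0,0,0,-25,0],[0,0,0,-25,0],[0,0,0,-15,0],[0,0,0,0,0]],
])

```text
clock: 21.35
eef_pos: [0.4596, -0.2316, 0.1146]
ee_rot: [[1.0, 0.001, 0.003], [0.001, -1.0, -0.002], [0.003, 0.002, -1.0]]
force: [0.3, -0.7, -0.3]
grip_width: 1.0
```

```bash
python3 - <<'E'
from h import *
goto([0.46,-0.232,0.011],0)
d=cam("wrist"); cv2.imwrite("pics/w18.png",d["img"]); np.save("w18.npy",d,allow_pickle=True)
z=lambda a:cv2.convertScaleAbs(cv2.resize(a,None,fx=4,fy=4,interpolation=cv2.INTER_CUBIC),alpha=1.4)
cv2.imwrite("pics/w18z.png",z(d["img"][150:300,240:400]))
E
```

```text
at [ 0.4596 -0.2316  0.1146] yaw 0.04 shift [  0.2   0.2 103.6] twist 0.04
```

View pics/w18.png

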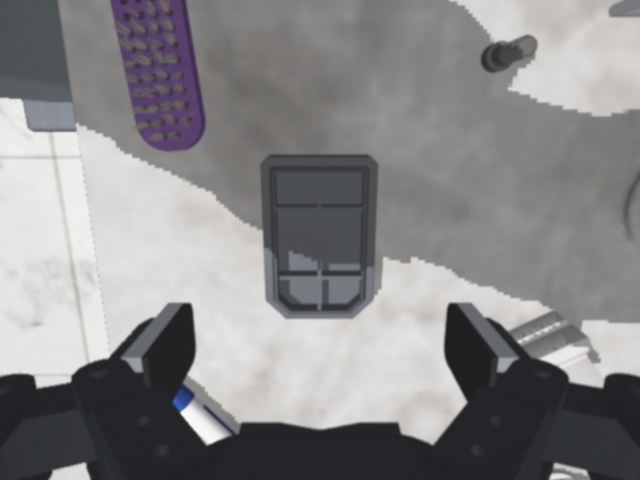

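View pics/w18z.png

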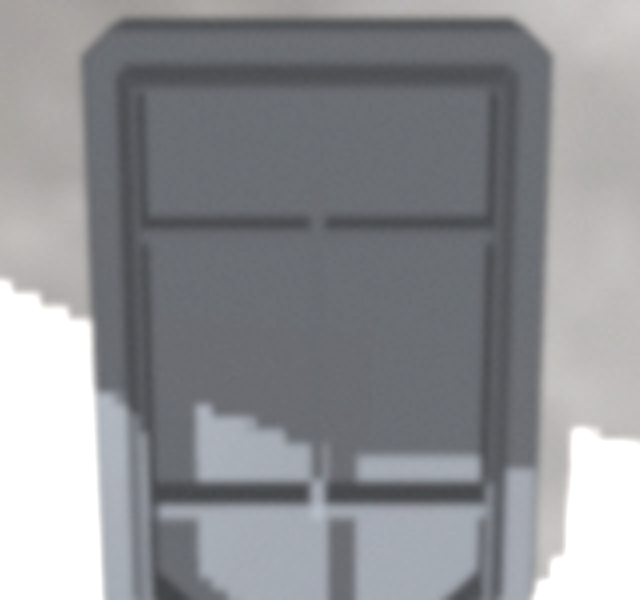

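```bash
python3 - <<'E'
from h import *
d=np.load("w18.npy",allow_pickle=True).item()
s=sense()
for u,v in((319.5,156.7),(319.5,318),(261,165),(377.7,165),(266.5,295),(373.5,295)):
    p=onplane(d,u,v,.018); print((u,v),((np.array(s["ee_rot"]).T@(p-s["eef_pos"]))*1e3).round(1))
I=d["img"]; z=lambda a:cv2.convertScaleAbs(cv2.resize(a,None,fx=5,fy=5,interpolation=cv2.INTER_CUBIC),alpha=1.2)
cv2.imwrite("pics/w18y.png",z(I[260:330,250:390]))
E
```

```text
(319.5, 156.7) [ -0.6 -50.2  95.2]
(319.5, 318) [-0.5 45.  95.3]
(261, 165) [-32.3 -45.8  95.2]
(377.7, 165) [ 31.  -45.8  95.2]
(266.5, 295) [-31.8  30.1  95.2]
(373.5, 295) [31.4 30.2 95.3]
```

View pics/w18y.png

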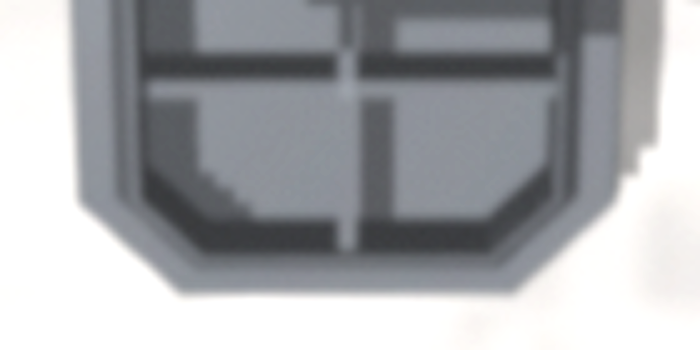

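>>> carry_out([
  [[0,0,-2.5,20,0],[0,0,0,28,0],[0,0,0,28,0],[0,0,0,18,0],[0,0,0,8,0],[0,0,0,0,0],[0,0,0,0,0]],
])

```text
clock: 22.1
eef_pos: [0.459, -0.2285, 0.0107]
ee_rot: [[1.0, 0.001, 0.0], [0.001, -1.0, 0.0], [0.0, -0.0, -1.0]]
force: [-0.7, 0.2, 0.6]
grip_width: 1.005
```

```bash
python3 - <<'E'
from h import *
goto([0.4595,-0.229,0.011],0)
d=np.load("w8.npy",allow_pickle=True).item()
p=np.array([onplane(d,u,v,.056) for u,v in((303,204),(338.5,204),(304.5,277),(337,277))])[:,:2]
print(p.mean(0), np.degrees(np.arctan2(*(p[2]+p[3]-p[0]-p[1])[::-1])))
z=lambda a:cv2.convertScaleAbs(cv2.resize(a,None,fx=4,fy=4,interpolation=cv2.INTER_CUBIC),alpha=1.2)
cv2.imwrite("pics/w8z.png",z(d["img"][145:330,250:390])[:,:])
E
```

```text
at [ 0.459  -0.2285  0.0107] yaw 0.06 shift [ 0.5  0.5 -0.3] twist 0.06
[0.4835904  0.13289545] -151.25192326666362
```

View pics/w8z.png

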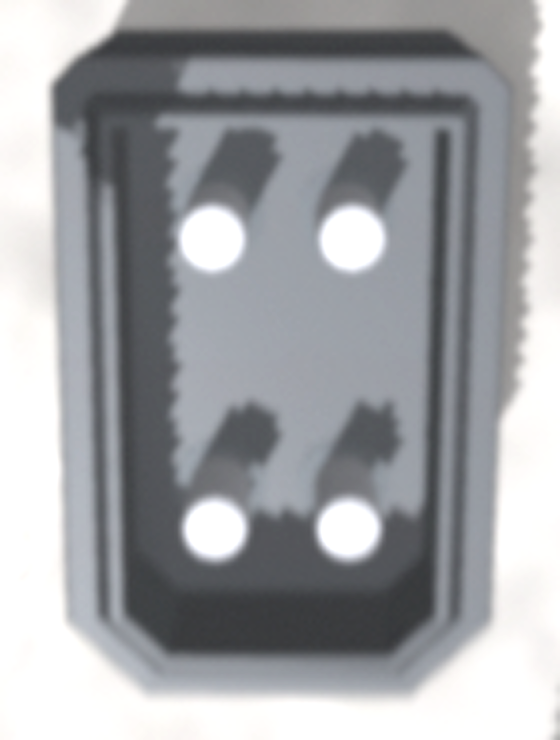

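>>> carry_out([
  [[0.5,0,0,0,0],[1,0,0,0,0],[1,0,0,0,0],[1,0,0,0,0],[1,0,0,0,0],[1,0,0,-10,0],[1,0,0,-20,0],[1,0,0,-25,0],[1,0,0,-25,0]],
])

```text
clock: 23.0
eef_pos: [0.4586, -0.2284, 0.0919]
ee_rot: [[1.0, 0.001, 0.0], [0.001, -1.0, 0.0], [0.0, -0.0, -1.0]]
force: [-0.3, -0.0, -1.7]
grip_width: 0.73
```

```bash
python3 - <<'E'
from h import *
d=np.load("w8.npy",allow_pickle=True).item()
P=lambda x,y:onplane(d,250+(x-1.5)/4,145+(y-1.5)/4,.058)[:2]
l1,l2,r1,r2=P(53,90),P(68,620),P(510,95),P(493,615)
t=(P(110,58)+P(450,58))/2; b=(P(148,692)+P(415,692))/2
u=(l2-l1)+(r2-r1);u/=np.linalg.norm(u);n=np.array([-u[1],u[0]])
L=(l1+l2)@n/2;R=(r1+r2)@n/2
print(np.degrees(np.arctan2(u[1],u[0])),L-R,(b-t)@u,n*(L+R)/2+u*((t+b)@u/2))
goto([0.484,0.133,0.2],-61.4); print(sense()["force"])
cv2.imwrite("pics/w19.png",cam("wrist")["img"])
E
```

```text
-151.40778851603648 -0.06410041190433646 0.0959741173298136 [0.48324773 0.13331062]
at [ 0.4586 -0.2284  0.0919] yaw 0.06 shift [  25.7 -361.4 -108. ] twist 61.46
[-0.32322317 -0.03061874 -1.73089285]
```

View pics/w19.png

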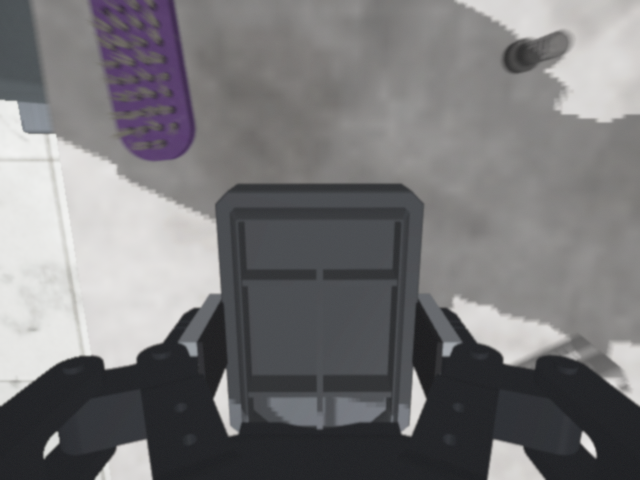

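>>> carry_out([
  [[1,1,-20,-20,0],[1,3,-45,-20,0],[1,3,-46,-15,0],[1,3,-46,-5,0],[1,3,-46,0,0],[1,3,-46,0,0],[1,3,-46,0,0],[1,4,-46,0,0],[1,3,-20,0,8.5],[1,0,0,0,8.5]],
])

```text
clock: 24.05
eef_pos: [0.4843, 0.136, 0.1511]
ee_rot: [[0.956, -0.293, 0.001], [-0.293, -0.956, 0.002], [0.0, -0.002, -1.0]]
force: [0.7, -1.1, -0.6]
grip_width: 0.727
```

>>> carry_out([
  [[1,0,0,0,8.5],[1,0,0,0,8.5],[1,0,0,0,8.5],[1,0,0,0,8.5],[1,0,0,0,8.5],[1,0,0,0,2],[1,0,0,0,0],[1,0,0,0,0]],
])

```text
clock: 24.85
eef_pos: [0.4844, 0.1325, 0.1507]
ee_rot: [[0.479, -0.878, 0.0], [-0.878, -0.479, 0.0], [0.0, -0.0, -1.0]]
force: [-0.4, 0.3, -1.3]
grip_width: 0.733
```

```bash
python3 - <<'E'
from h import *
goto([0.4842,0.1330,0.1],-61.4)
cv2.imwrite("pics/w20.png",cam("wrist")["img"])
E
```

```text
at [0.4844 0.1325 0.1507] yaw -61.35 shift [-0.5 -0.  50.7] twist 0.05
```

View pics/w20.png

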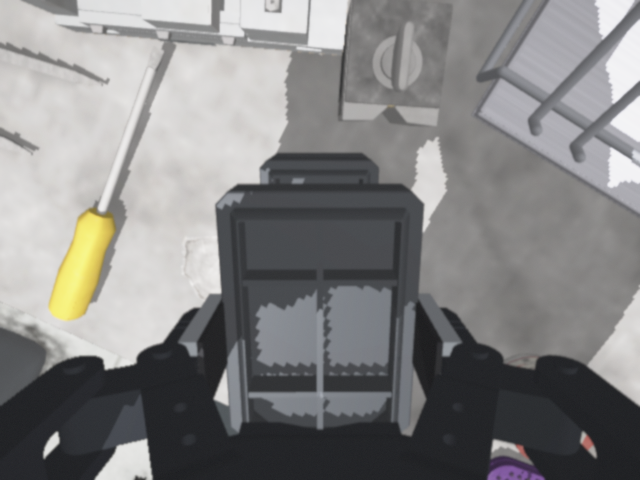

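>>> carry_out([
  [[1,-0.3,0,20,0],[1,0,0,25,0],[1,0,0,17,0],[1,0,0,8,0],[1,0,0,3,0],[1,0,0,2,0],[1,0,0,1,0],[1,0,0,0,0]],
])

```text
clock: 25.7
eef_pos: [0.4846, 0.1328, 0.0749]
ee_rot: [[0.478, -0.878, 0.001], [-0.878, -0.478, 0.0], [0.0, -0.001, -1.0]]
force: [-0.4, 0.2, -0.2]
grip_width: 0.732
```

```bash
python3 - <<'E'
from h import *
goto([0.4842,0.1330,0.0687],-61.4); print(sense()["force"])
cv2.imwrite("pics/w21.png",cam("wrist")["img"])
a=cam("side"); cv2.imwrite("pics/s21.png",cv2.resize(a["img"][270:400,250:390],None,fx=4,fy=4,interpolation=cv2.INTER_CUBIC))
E
```

```text
at [0.4846 0.1328 0.0749] yaw -61.45 shift [-0.4  0.3  6.2] twist -0.05
[-0.37939945  0.19401611 -0.24858504]
```

View pics/w21.png

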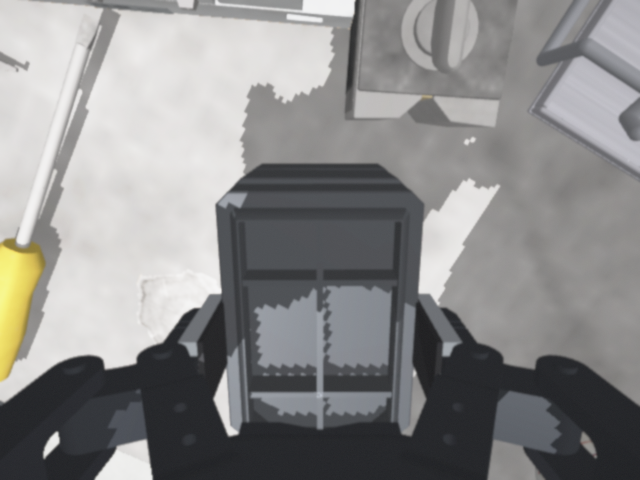

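View pics/s21.png

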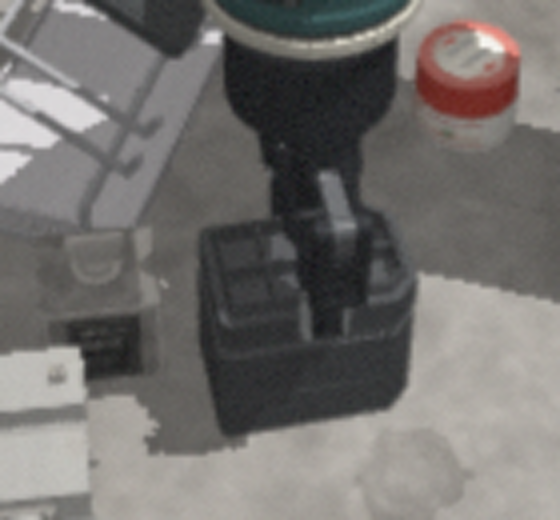

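Aligned with almost no contact; lower the last 6 mm gently.

>>> carry_out([
  [[1,-0.3,0.3,1.5,0],[1,0,0,1.5,0],[1,0,0,1.5,0],[1,0,0,1.2,0],[1,0,0,0.5,0],[1,0,0,0,0]],
])

```text
clock: 26.4
eef_pos: [0.4845, 0.1331, 0.0695]
ee_rot: [[0.478, -0.878, 0.001], [-0.878, -0.478, -0.0], [0.001, -0.001, -1.0]]
force: [-8.4, -2.4, 31.6]
grip_width: 0.727
```

>>> carry_out([
  [[1,0,0,-0.5,0],[0,0,0,0,0],[0,0,0,0,0],[0,0,0,0,0],[0,0,0,0,0],[0,0,0,-10,0],[0,0,0,-20,0],[0,0,0,-28,0],[0,0,0,-28,0],[0,0,0,-10,0]],
])

```text
clock: 27.4
eef_pos: [0.4848, 0.1332, 0.1677]
ee_rot: [[0.478, -0.878, 0.003], [-0.878, -0.478, 0.001], [0.001, -0.003, -1.0]]
force: [0.1, -0.3, 0.2]
grip_width: 0.995
```

```bash
python3 - <<'E'
from h import *
goto([0.4842,0.1330,0.0687],-61.4); print(sense()["force"])
d=cam("wrist");cv2.imwrite("pics/w22.png",d["img"]); np.save("w22.npy",d,allow_pickle=True)
a=cam("side"); cv2.imwrite("pics/s22.png",cv2.resize(a["img"][270:400,250:390],None,fx=4.5,fy=4.5,interpolation=cv2.INTER_CUBIC))
E
```

```text
at [0.4848 0.1332 0.1677] yaw -61.44 shift [-0.2  1.  99. ] twist -0.04
[ 0.13308185 -0.33796359  0.18413424]
```

View pics/w22.png

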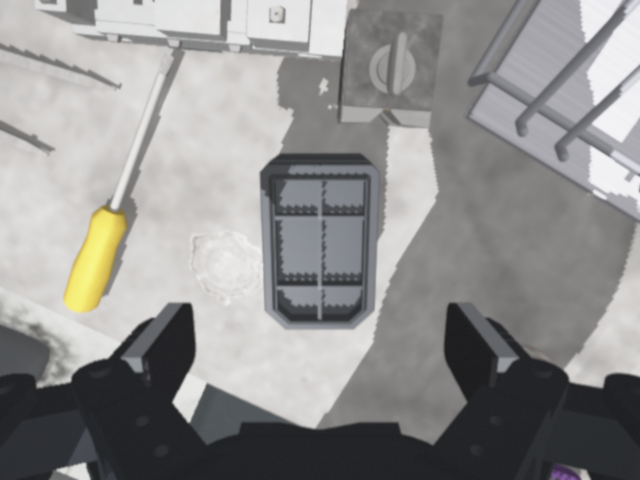

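View pics/s22.png

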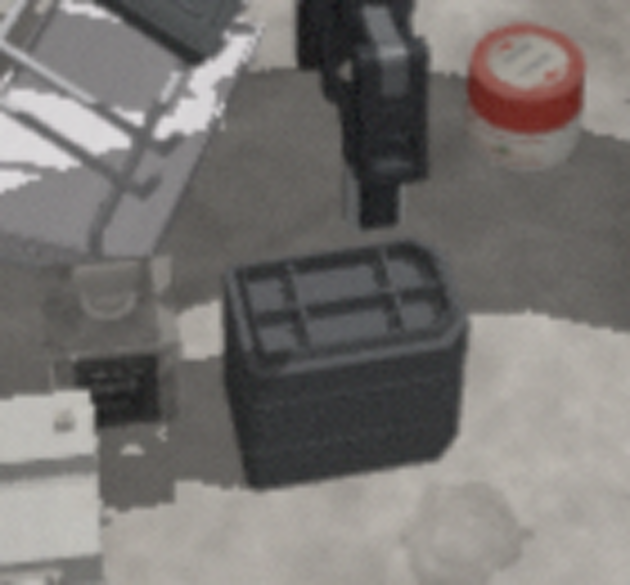

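```bash
python3 - <<'E'
from h import *
a=cam("side"); h=np.radians(-151.4);u=np.array([np.cos(h),np.sin(h)]);n=np.array([-u[1],u[0]])
I=cv2.resize(a["img"][270:400,250:390],None,fx=4.5,fy=4.5,interpolation=cv2.INTER_CUBIC)
for x,y in((-.044,-.032),(.036,-.032),(.048,-.02)):
  for z in(0,.028,.058,.076):
    q=(proj(a,[*(np.array([.4837,.1330])+x*u+y*n),z])-[250,270])*4.5; print(x,y,z,q.round(0)); cv2.circle(I,tuple(int(t) for t in q.round()),2,(0,0,255),-1)
cv2.imwrite("pics/s22m.png",I)
d=np.load("w22.npy",allow_pickle=True).item()
z=lambda a:cv2.convertScaleAbs(cv2.resize(a,None,fx=4,fy=4,interpolation=cv2.INTER_CUBIC),alpha=1.2)
cv2.imwrite("pics/w22z.png",z(d["img"][145:340,250:390])[:,:])
goto([0.62,-0.06,0.25],90)
E
```

```text
-0.044 -0.032 0 [257. 490.]
-0.044 -0.032 0.028 [256. 448.]
-0.044 -0.032 0.058 [255. 402.]
-0.044 -0.032 0.076 [254. 374.]
0.036 -0.032 0 [438. 458.]
0.036 -0.032 0.028 [441. 416.]
0.036 -0.032 0.058 [443. 370.]
0.036 -0.032 0.076 [445. 342.]
0.048 -0.02 0 [458. 431.]
0.048 -0.02 0.028 [460. 390.]
0.048 -0.02 0.058 [463. 344.]
0.048 -0.02 0.076 [465. 315.]
at [0.484  0.1327 0.165 ] yaw -61.47 shift [234.3 -27.5 -84.9] twist -151.47
```

View pics/s22m.png

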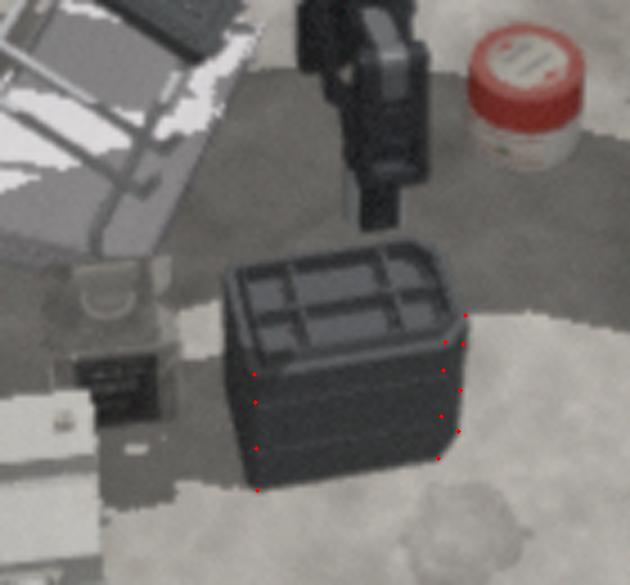

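View pics/w22z.png

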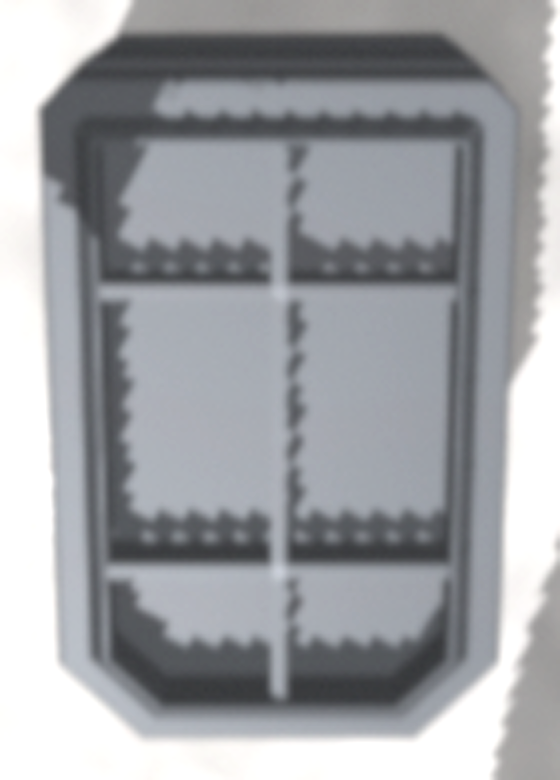

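>>> carry_out([
  [[0,0,0,-20,-8.5],[0,0,0,-20,-8.5],[0,0,0,-20,-8.5],[0,0,0,-20,-8.5],[0,0,0,-5,-8.5],[0,0,0,0,-8.5],[0,0,0,0,-8.5],[0,0,0,0,-8.5],[0,0,0,0,-8.5],[0,0,0,0,-8.5]],
])

```text
clock: 28.55
eef_pos: [0.4834, 0.1327, 0.2484]
ee_rot: [[0.914, 0.405, -0.002], [0.405, -0.914, 0.0], [-0.002, -0.001, -1.0]]
force: [0.1, -0.7, -0.4]
grip_width: 1.002
```

>>> carry_out([
  [[0,0,0,0,-8.5],[0,0,0,0,-8.5],[0,0,0,0,-8.5],[0,0,0,0,-8.5],[0,0,0,0,-8.5],[0,0,0,0,-8.5],[0,0,0,0,-8.5],[0,0,0,0,-7],[0,0,0,0,0]],
])

```text
clock: 29.45
eef_pos: [0.4835, 0.1326, 0.2486]
ee_rot: [[-0.003, 1.0, -0.002], [1.0, 0.003, 0.001], [0.001, -0.002, -1.0]]
force: [-0.6, 0.2, -0.2]
grip_width: 1.003
```

```bash
python3 - <<'E'
from h import *
d=np.load("w22.npy",allow_pickle=True).item()
P=lambda x,y:onplane(d,250+(x-1.5)/4,145+(y-1.5)/4,.076)[:2]
l1,l2,r1,r2=P(43,110),P(60,660),P(517,105),P(495,655)
t=(P(110,80)+P(450,80))/2; b=(P(148,737)+P(415,737))/2
u=(l2-l1)+(r2-r1);u/=np.linalg.norm(u);n=np.array([-u[1],u[0]])
L=(l1+l2)@n/2;R=(r1+r2)@n/2
print(np.degrees(np.arctan2(u[1],u[0])),L-R,(b-t)@u,n*(L+R)/2+u*((t+b)@u/2))
goto([0.625,-0.063,0.25],90)
E
```

```text
-151.6643567844106 -0.06330214169461992 0.09591492183681095 [0.48217703 0.13298245]
at [0.4835 0.1326 0.2486] yaw 90.18 shift [-196.1  140.9   -1.9] twist 0.18
```

>>> carry_out([
  [[0,-30,15,0,0],[0,-40,28,0,0],[0,-40,28,0,0],[0,-40,28,0,0],[0,-30,25,0,0],[0,-16,17,0,0.2],[0,0,0,0,0],[0,0,0,0,0]],
])

```text
clock: 30.25
eef_pos: [0.6248, -0.0627, 0.2486]
ee_rot: [[0.005, 1.0, -0.001], [1.0, -0.005, 0.001], [0.001, -0.001, -1.0]]
force: [-0.9, 0.4, -0.1]
grip_width: 0.998
```

```bash
python3 - <<'E'
from h import *
goto([0.625,-0.063,0.25],90)
d=cam("wrist"); cv2.imwrite("pics/w23.png",d["img"]); np.save("w23.npy",d,allow_pickle=True)
cv2.imwrite("pics/w23z.png",cv2.convertScaleAbs(cv2.resize(d["img"][170:320,250:390],None,fx=4,fy=4,interpolation=cv2.INTER_CUBIC),alpha=1.4))
E
```

```text
at [ 0.6248 -0.0627  0.2486] yaw 89.69 shift [-0.3  0.2 -1.4] twist -0.31
```

View pics/w23.png

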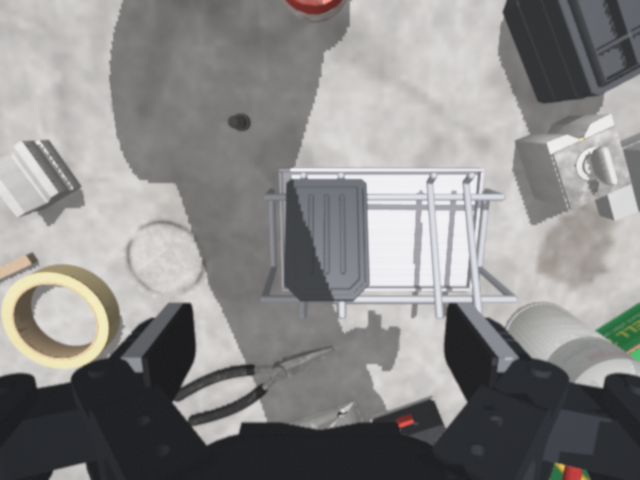

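View pics/w23z.png

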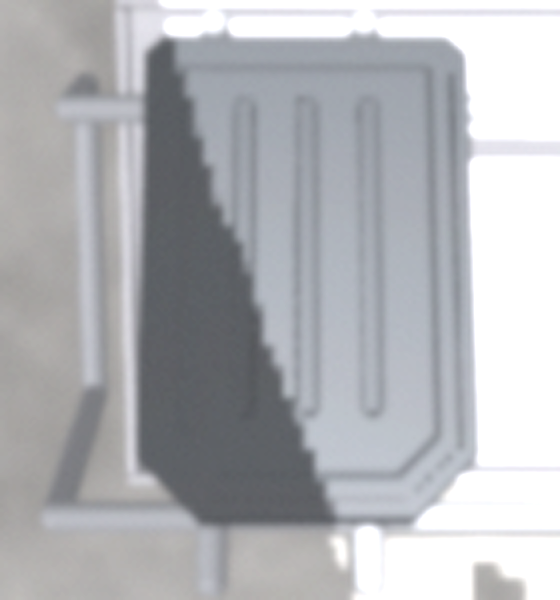

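```bash
python3 - <<'E'
from h import *
from scipy.optimize import least_squares
d=np.load("w23.npy",allow_pickle=True).item()
o=[(-48,-28),(-48,28),(-44,-32),(-44,32),(48,-20),(48,20),(36,-32),(36,32)]
q=[(165,40),(447,40),(148,58),(465,60),(203,516),(410,516),(138,462),(475,460)]
q=[(250+(x-1.5)/4,170+(y-1.5)/4) for x,y in q]
for h in(.010,.014):
    oo=[(a/1e3,b/1e3,h) for a,b in o]
    def f(t):
        c,s=np.cos(np.pi/6),np.sin(np.pi/6); ch,sh=np.cos(t[3]),np.sin(t[3])
        Q=np.array([[ch,-sh,0],[sh,ch,0],[0,0,1]])@np.array([[c,0,-s],[0,1,0],[s,0,c]])
        return np.concatenate([proj(d,t[:3]+Q@np.array(a))-b for a,b in zip(oo,q)])
    r=least_squares(f,[.648,-.063,.056,0]); print(h,r.x, np.degrees(r.x[3]),r.fun.round(1))
E
```

```text
0.01 [ 0.64589504 -0.05688457  0.05948024 -0.00810371] -0.46430852814603685 [ 0.5  0.2 -0.5  0.4 -0.3  0.3  0.1  0.  -0.8  0.8  1.   1.  -0.2 -1.7
  0.4 -1. ]
0.014 [ 0.64789497 -0.05690077  0.05601614 -0.00810371] -0.464308489558767 [ 0.5  0.2 -0.5  0.4 -0.3  0.3  0.1  0.  -0.8  0.8  1.   1.  -0.2 -1.7
  0.4 -1. ]
```

```bash
python3 - <<'E'
from h import *
goto([0.6445,-0.0569,0.065],89.6)
E
```

```text
at [ 0.6246 -0.0622  0.249 ] yaw 89.77 shift [  5.2  20.1 184. ] twist 0.17
```

>>> carry_out([
  [[0,5.2,20.1,5,0],[0,0,0,25,0],[0,0,0,28,0],[0,0,0,28,0],[0,0,0,25,0],[0,0,0,15,0],[0,0,0,0,0],[0,0,0,0,0]],
])

```text
clock: 31.1
eef_pos: [0.6454, -0.0574, 0.1246]
ee_rot: [[0.003, 1.0, 0.001], [1.0, -0.003, 0.0], [0.0, 0.001, -1.0]]
force: [0.5, 0.4, 1.0]
grip_width: 1.001
```

```bash
python3 - <<'E'
from h import *
goto([0.6445,-0.0569,0.065],89.6)
d=cam("wrist"); cv2.imwrite("pics/w24.png",d["img"])
E
```

```text
at [ 0.6454 -0.0574  0.1246] yaw 89.85 shift [ 0.5 -1.  59.6] twist 0.25
```

View pics/w24.png

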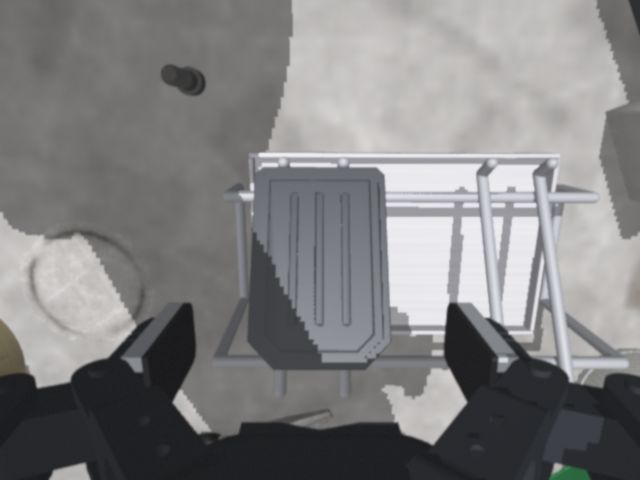

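>>> carry_out([
  [[0,0.3,-1,25,0],[0,0,0,20,0],[0,0,0,11,0],[0,0,0,3.5,0],[0,0,0,0,0],[0.5,0,0,0,0],[1,0,0,0,0],[1,0,0,0,0],[1,0,0,0,0],[1,0,0,0,0]],
])

```text
clock: 32.15
eef_pos: [0.6447, -0.0575, 0.0653]
ee_rot: [[0.003, 1.0, 0.001], [1.0, -0.003, -0.0], [-0.0, 0.001, -1.0]]
force: [-1.1, -0.3, 5.7]
grip_width: 0.727
```

```bash
python3 - <<'E'
from h import *
goto([0.6445,-0.0569,0.065],89.6)
d=cam("wrist"); cv2.imwrite("pics/w25.png",d["img"])
E
```

```text
at [ 0.6447 -0.0575  0.0653] yaw 89.84 shift [ 0.6 -0.2  0.3] twist 0.24
```

View pics/w25.png

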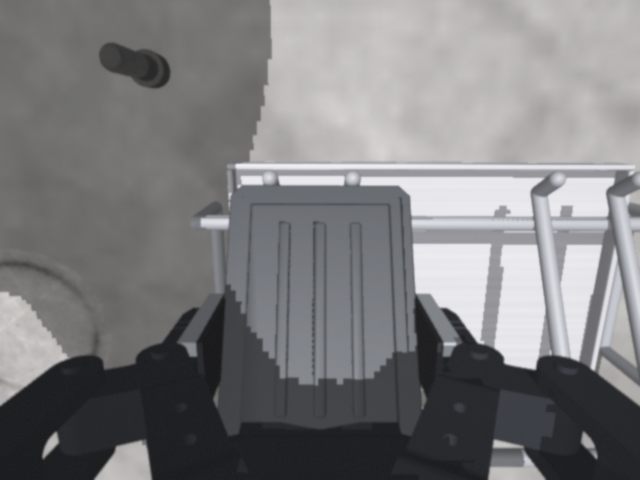

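>>> carry_out([
  [[1,0,0,-5,0],[1,0,0,-10,0],[1,0,0,-20,0],[1,0,0,-25,0],[1,0,0,-25,0],[1,0,0,-20,0],[1,-10,-10,-10,0],[1,-30,-35,0,0],[1,-35,-40,0,0],[1,-35,-40,0,0]],
])

```text
clock: 33.2
eef_pos: [0.5224, -0.1638, 0.1805]
ee_rot: [[0.002, 1.0, 0.001], [1.0, -0.002, -0.001], [-0.001, 0.001, -1.0]]
force: [0.4, -1.6, -0.1]
grip_width: 0.738
```

>>> carry_out([
  [[1,-32,-37,0,0],[1,-20,-23,0,0],[1,0,0,5,8.5],[1,0,0,10,8.5],[1,0,0,15,8.5],[1,0,0,15,8.5],[1,0,0,15,8.5],[1,0,0,15,8.5],[1,0,0,15,8.5],[1,0,0,15,8.5]],
])

```text
clock: 34.2
eef_pos: [0.4642, -0.215, 0.0751]
ee_rot: [[0.93, 0.367, 0.001], [0.367, -0.93, -0.001], [0.001, 0.001, -1.0]]
force: [0.3, 0.3, -1.0]
grip_width: 0.729
```

>>> carry_out([
  [[1,0,0,15,8.5],[1,0,0,10,8.5],[1,0,0,0,4.8],[1,0,0,0,0]],
])

```text
clock: 34.6
eef_pos: [0.4643, -0.2147, 0.0503]
ee_rot: [[1.0, 0.0, 0.001], [0.0, -1.0, -0.0], [0.001, 0.0, -1.0]]
force: [0.4, 0.8, -0.6]
grip_width: 0.734
```

```bash
python3 - <<'E'
from h import *
goto([0.46,-0.22,0.04],0); print(sense()["force"])
d=cam("wrist"); cv2.imwrite("pics/w26.png",d["img"])
d=cam("side"); cv2.imwrite("pics/s26.png",cv2.resize(d["img"][170:320,310:450],None,fx=4,fy=4,interpolation=cv2.INTER_CUBIC))
E
```

```text
at [ 0.4643 -0.2147  0.0503] yaw 0.01 shift [-4.3  5.3 10.3] twist 0.01
[ 0.44518029  0.79096599 -0.62784268]
```

View pics/w26.png

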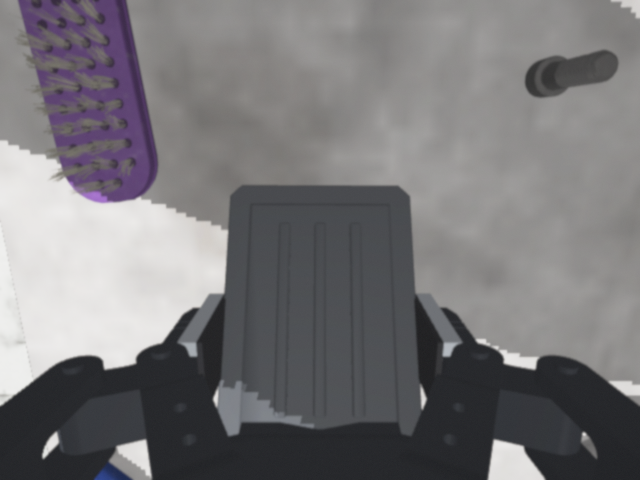

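View pics/s26.png

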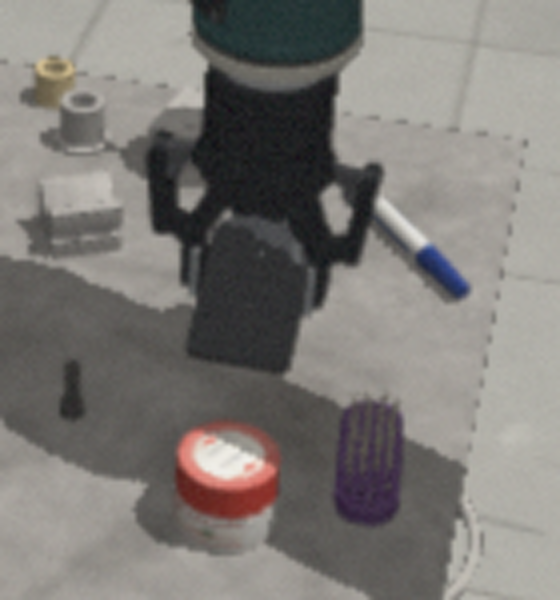

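>>> carry_out([
  [[1,0,3,12,0],[1,0,0,5,0],[1,0,0,3,0],[1,0,0.5,2,0],[1,0,1,2,0],[1,0,1.5,2,0],[1,0,1.5,2,0],[1,0,1.5,2,0],[1,0,1.5,2,0],[1,0,0,0,0]],
])

```text
clock: 35.7
eef_pos: [0.4636, -0.2255, 0.0173]
ee_rot: [[1.0, 0.001, 0.0], [0.001, -1.0, 0.0], [0.0, -0.0, -1.0]]
force: [-3.9, 1.3, 11.0]
grip_width: 0.731
```

>>> carry_out([
  [[1,0,1,2,0],[1,0,1,2,0],[1,0,0.8,1.5,0],[1,0,0.5,1.5,0],[1,0,0,0,0]],
])

```text
clock: 36.2
eef_pos: [0.4637, -0.2292, 0.0105]
ee_rot: [[1.0, 0.001, 0.0], [0.001, -1.0, -0.0], [0.0, 0.0, -1.0]]
force: [-2.8, -1.3, 9.1]
grip_width: 0.732
```

```bash
python3 - <<'E'
from h import *
goto([0.46,-0.22,0.009],0); print(sense()["force"])
d=cam("wrist"); cv2.imwrite("pics/w27.png",d["img"])
d=cam("side"); cv2.imwrite("pics/s27.png",cv2.resize(d["img"][170:320,310:450],None,fx=4,fy=4,interpolation=cv2.INTER_CUBIC))
E
```

```text
at [ 0.4637 -0.2292  0.0105] yaw 0.05 shift [-3.7 -9.2  1.5] twist 0.05
[-2.7971711  -1.31865736  9.05566292]
```

View pics/w27.png

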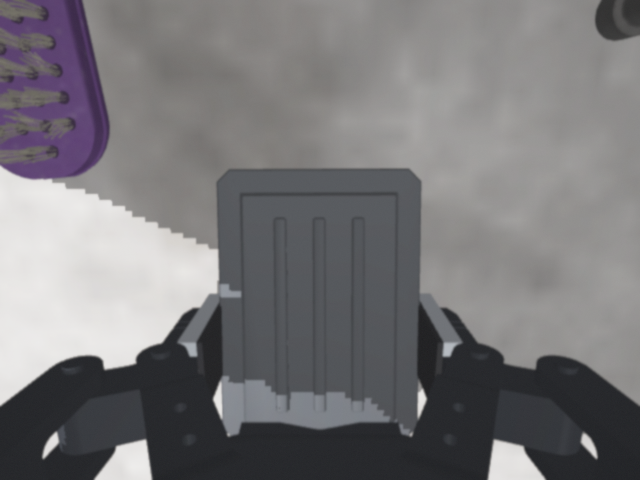

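View pics/s27.png

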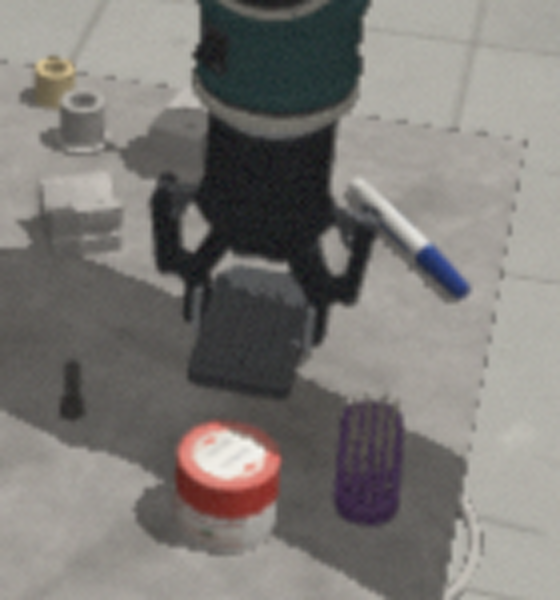

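>>> carry_out([
  [[1,0,0.5,1,0],[1,0,0.3,1,0],[1,0,0,1,0],[1,0,0,0,0]],
])

```text
clock: 36.7
eef_pos: [0.4637, -0.2303, 0.0076]
ee_rot: [[1.0, 0.001, 0.0], [0.001, -1.0, -0.001], [0.0, 0.001, -1.0]]
force: [-3.5, -2.7, 10.4]
grip_width: 0.733
```

```bash
python3 - <<'E'
from h import *
print(sense()["force"])
d=cam("wrist"); cv2.imwrite("pics/w28.png",d["img"])
E
```

```text
[-3.47229035 -2.67398494 10.3650547 ]
```

View pics/w28.png

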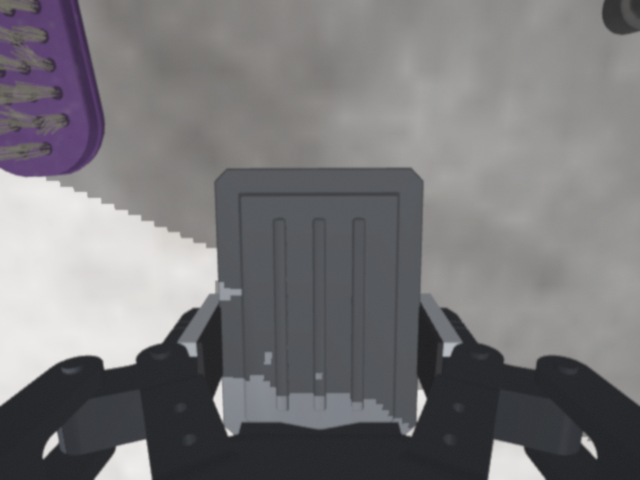

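Nearly flat. Release and look.

>>> carry_out([
  [[0,0,0,0,0],[0,0,0,0,0],[0,0,0,0,0],[0,0,0,0,0],[0,0,0,-15,0],[0,0,0,-25,0],[0,0,0,-25,0],[0,0,0,-25,0],[0,0,0,-15,0],[0,0,0,0,0]],
])

```text
clock: 37.75
eef_pos: [0.4644, -0.23, 0.1145]
ee_rot: [[1.0, 0.001, 0.003], [0.001, -1.0, -0.002], [0.003, 0.002, -1.0]]
force: [0.2, 0.0, -0.4]
grip_width: 0.998
```

```bash
python3 - <<'E'
from h import *
goto([0.46,-0.232,0.011],0)
d=cam("wrist"); cv2.imwrite("pics/w29.png",d["img"]); np.save("w29.npy",d,allow_pickle=True)
z=lambda a:cv2.convertScaleAbs(cv2.resize(a,None,fx=3.2,fy=3.2,interpolation=cv2.INTER_CUBIC),alpha=1.4)
cv2.imwrite("pics/w29z.png",z(d["img"][145:330,240:400]))
E
```

```text
at [ 0.4644 -0.23    0.1145] yaw 0.04 shift [ -4.7   1.8 103.4] twist 0.04
```

View pics/w29z.png

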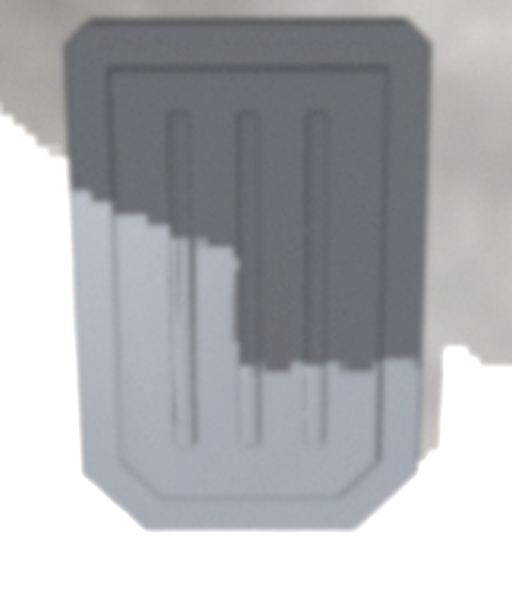

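```bash
python3 - <<'E'
from h import *
d=np.load("w29.npy",allow_pickle=True).item(); s=sense(); R=np.array(s["ee_rot"])
for x,y in((245,22),(250,528),(67,50),(430,48),(83,470),(418,470)):
    p=onplane(d,240+(x-1.1)/3.2,145+(y-1.1)/3.2,.014); print((x,y),((R.T@(p-s["eef_pos"]))*1e3).round(1))
E
```

```text
(245, 22) [ -2.3 -52.7  99. ]
(250, 528) [-1.5 41.4 99.1]
(67, 50) [-32.9 -47.9  99. ]
(430, 48) [ 29.5 -48.3  99.1]
(83, 470) [-32.7  29.6  99.1]
(418, 470) [30.  29.6 99.1]
```

>>> carry_out([
  [[0,-1,-5.6,20,0],[0,0,0,28,0],[0,0,0,28,0],[0,0,0,20,0],[0,0,0,8,0],[0,0,0,1,0],[0,0,0,0,0]],
])

```text
clock: 38.5
eef_pos: [0.4627, -0.2239, 0.0074]
ee_rot: [[1.0, 0.001, 0.0], [0.001, -1.0, 0.0], [0.0, -0.0, -1.0]]
force: [-0.2, 0.6, -0.3]
grip_width: 1.005
```

>>> carry_out([
  [[0.5,0,0,0,0],[1,0,0,0,0],[1,0,0,0,0],[1,0,0,0,0],[1,0,0,0,0]],
])

```text
clock: 39.0
eef_pos: [0.463, -0.2242, 0.0084]
ee_rot: [[1.0, 0.001, 0.001], [0.001, -1.0, -0.001], [0.001, 0.001, -1.0]]
force: [-3.0, 1.8, 16.5]
grip_width: 0.731
```

>>> carry_out([
  [[1,0,0,-10,0],[1,0,0,-20,0],[1,0,0,-25,0],[1,0,0,-28,0],[1,0,0,-28,0],[1,0,0,-20,0],[1,0,0,-10,0]],
])

```text
clock: 39.7
eef_pos: [0.4631, -0.2243, 0.1505]
ee_rot: [[1.0, 0.001, 0.002], [0.001, -1.0, -0.001], [0.002, 0.001, -1.0]]
force: [0.1, -0.4, -0.5]
grip_width: 0.725
```

```bash
python3 - <<'E'
from h import *
goto([0.4842,0.133,0.15],-61.4)
d=cam("wrist"); cv2.imwrite("pics/w30.png",d["img"])
E
```

```text
at [ 0.4631 -0.2243  0.1505] yaw 0.04 shift [  21.4 -357.3    0. ] twist 61.44
```

View pics/w30.png

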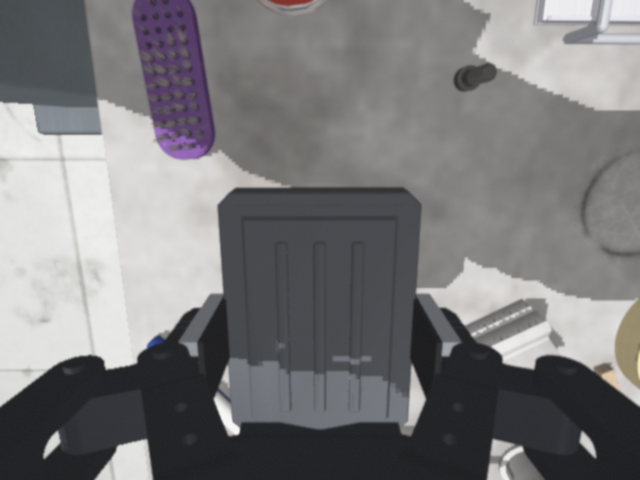

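>>> carry_out([
  [[1,1,-20,0,0],[1,3,-42,0,0],[1,3,-46,0,0],[1,3,-46,0,0],[1,3,-46,0,0],[1,3,-46,0,0],[1,2,-46,0,0],[1,2,-45,0,0],[1,1,-20,0,8.5],[1,0,0,0,8.5]],
])

```text
clock: 40.75
eef_pos: [0.4825, 0.1364, 0.1476]
ee_rot: [[0.956, -0.293, -0.001], [-0.293, -0.956, 0.001], [-0.001, -0.001, -1.0]]
force: [0.0, -0.7, -1.4]
grip_width: 0.73
```

>>> carry_out([
  [[1,0,0,0,8.5],[1,0,0,0,8.5],[1,0,0,0,8.5],[1,0,0,0,8.5],[1,0,0,0,8.5],[1,0,0,0,2],[1,0,0,0,0],[1,0,0,0,0]],
])

```text
clock: 41.55
eef_pos: [0.4829, 0.133, 0.1477]
ee_rot: [[0.479, -0.878, -0.001], [-0.878, -0.479, -0.0], [-0.0, 0.001, -1.0]]
force: [-0.2, 0.3, -1.3]
grip_width: 0.723
```

```bash
python3 - <<'E'
from h import *
goto([0.4838,0.1333,0.105],-61.4)
d=cam("wrist"); cv2.imwrite("pics/w31.png",d["img"])
E
```

```text
at [0.4829 0.133  0.1477] yaw -61.35 shift [ 0.2 -0.9 42.7] twist 0.05
```

View pics/w31.png

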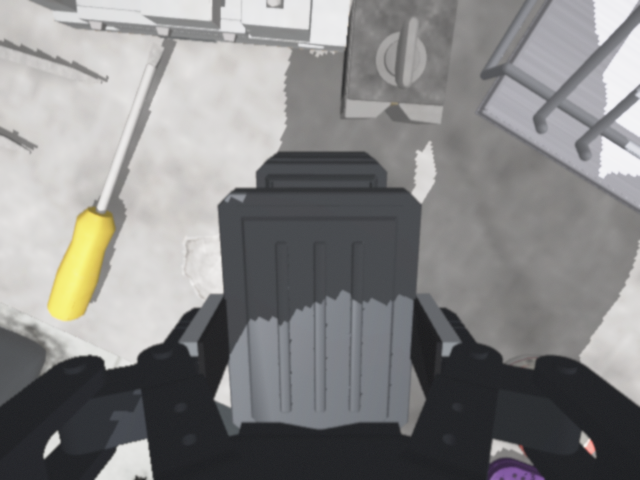

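```bash
python3 - <<'E'
from h import *
d=cam("wrist"); I=d["img"][140:230,205:435]
cv2.imwrite("pics/w31z.png",cv2.convertScaleAbs(cv2.resize(I,None,fx=3.4,fy=3.4,interpolation=cv2.INTER_CUBIC),alpha=2.2))
E
```

```text
(no output)
```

View pics/w31z.png

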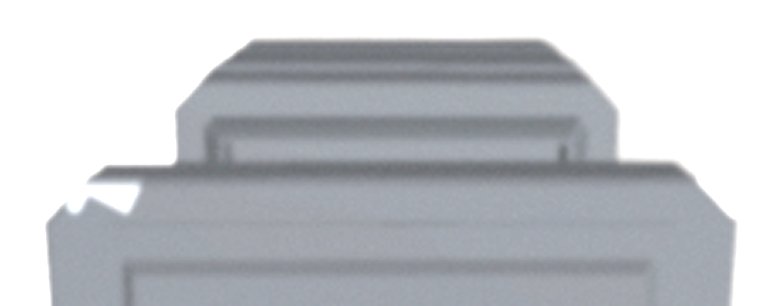

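```bash
python3 - <<'E'
from h import *
d=cam("wrist"); s=sense(); R=np.array(s["ee_rot"]); T=np.array(s["eef_pos"])
def q(u,v,z): return (R.T@(onplane(d,u,v,z)-T)*1e3).round(1)
f=T[2]-.0084
print("tray rear",q(321.9,163.5,.076),q(257.4,172.4,.076),q(386.5,172.4,.076))
print("lid top rear",q(320.4,205.3,f+.014),"foot rear",q(320,188,f),q(219.1,206,f+.014),q(421.8,206,f+.014))
E
```

```text
tray rear [  0.2 -47.5  72. ] [-31.2 -43.2  72. ] [ 31.6 -43.3  72. ]
lid top rear [ -0.7 -41.6  -5.6] foot rear [ -0.8 -44.9   8.4] [-31.9 -41.4  -5.6] [ 30.5 -41.4  -5.6]
```

```bash
python3 - <<'E'
from h import *
d=cam("wrist"); s=sense(); R=np.array(s["ee_rot"]); T=np.array(s["eef_pos"])
for y,z,n in((-47.8,-5.6,"rear top"),(-47.8,8.4,"rear foot"),(-43.8,-5.6,"ease top"),(-43.8,8.4,"ease foot")):
    print(n,proj(d,T+R@np.array([0,y,z])/1e3).round(1),proj(d,T+R@np.array([32,y,z])/1e3).round(1))
cv2.imwrite("pics/w31y.png",cv2.convertScaleAbs(cv2.resize(d["img"][175:235,205:295],None,fx=8,fy=8,interpolation=cv2.INTER_CUBIC),alpha=2.2))
a=cam("side"); cv2.imwrite("pics/s31.png",cv2.resize(a["img"][250:400,250:390],None,fx=4,fy=4,interpolation=cv2.INTER_CUBIC))
E
```

```text
rear top [323.  185.4] [428.2 185.5]
rear foot [322.6 179.6] [417.8 179.7]
ease top [322.9 198.4] [427.3 198.5]
ease foot [322.6 191.4] [417.  191.5]
```

View pics/w31y.png

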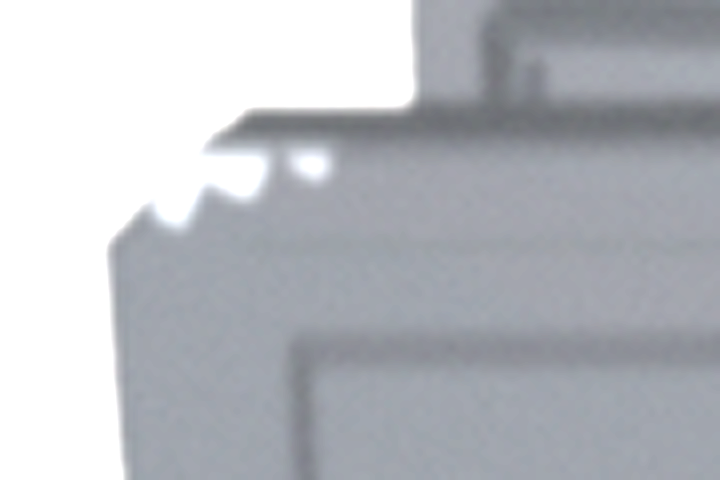

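View pics/s31.png

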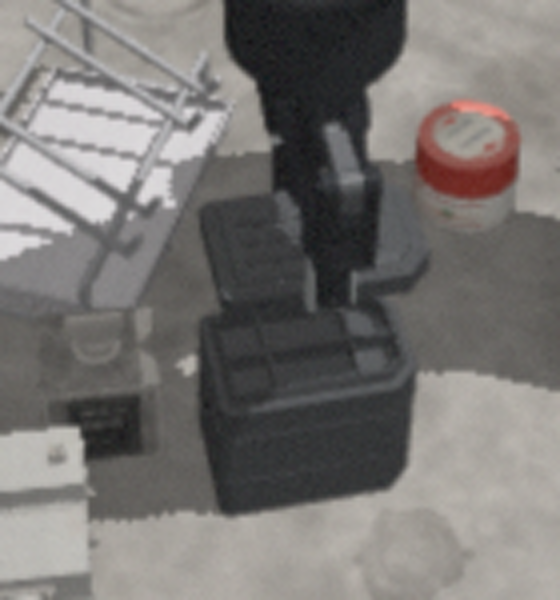

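```bash
python3 - <<'E'
from h import *
a=cam("side"); s=sense(); R=np.array(s["ee_rot"]); T=np.array(s["eef_pos"])
I=cv2.resize(a["img"][290:360,290:370],None,fx=8,fy=8,interpolation=cv2.INTER_CUBIC); I=cv2.convertScaleAbs(I,alpha=1.8)
for x,y in((-44,-32),(36,-32),(48,-20),(48,20),(-48,-28),(-48,28)):
  for z in(0,14):
    p=T+R@np.array([-y,x,8.4-z])/1e3   # piece y = -tool x? 
    q=(proj(a,p)-[290,290])*8; cv2.circle(I,tuple(int(t) for t in q.round()),3,(0,0,255) if z else (0,255,0),-1)
cv2.imwrite("pics/s31y.png",I)
E
```

```text
(no output)
```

View pics/s31y.png

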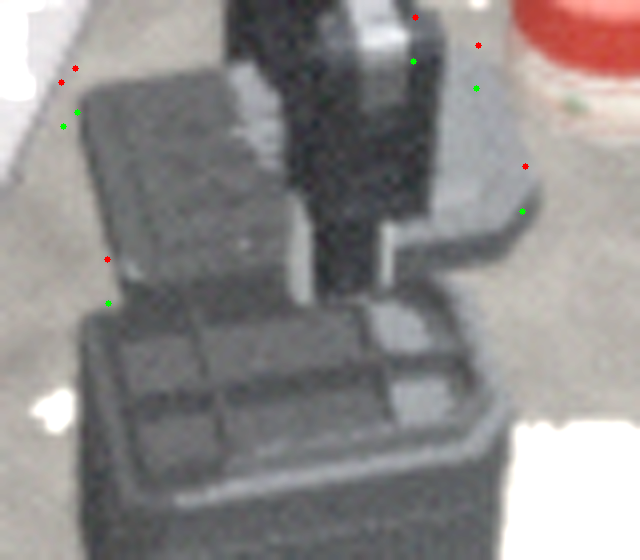

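```bash
python3 - <<'E'
from h import *
d=cam("wrist"); s=sense(); R=np.array(s["ee_rot"]); T=np.array(s["eef_pos"])
def q(u,v,z): return (R.T@(onplane(d,u,v,z)-T)*1e3).round(1)
for dl in(0,.002,.004,.006):
    f=T[2]-.0084-dl
    print(dl,"rear top",q(320,192.5,f+.014)[1],"rear foot",q(320,188.5,f)[1],"corner",q(219.1,205.6,f+.014),q(421.8,205.6,f+.014))
E
```

```text
0 rear top -45.6 rear foot -44.8 corner [-31.9 -41.5  -5.6] [ 30.5 -41.6  -5.6]
0.002 rear top -45.3 rear foot -44.5 corner [-32.4 -41.2  -3.6] [ 31.  -41.2  -3.6]
0.004 rear top -45.0 rear foot -44.2 corner [-32.9 -40.8  -1.6] [ 31.5 -40.8  -1.6]
0.006 rear top -44.7 rear foot -43.9 corner [-33.4 -40.4   0.4] [ 32.  -40.5   0.4]
```

>>> carry_out([
  [[1,0.7,-2.4,15,0],[1,0,0,20,0],[1,0,0,11,0],[1,0,0,5,0],[1,0,0,0,0],[1,0,0,0,0]],
])

```text
clock: 42.5
eef_pos: [0.4859, 0.1337, 0.0975]
ee_rot: [[0.478, -0.878, 0.0], [-0.878, -0.478, 0.0], [-0.0, -0.0, -1.0]]
force: [0.7, 0.4, -0.1]
grip_width: 0.72
```

```bash
python3 - <<'E'
from h import *
d=cam("wrist"); print(sense()["force"])
cv2.imwrite("pics/w32y.png",cv2.convertScaleAbs(cv2.resize(d["img"][150:240,205:435],None,fx=3.4,fy=3.4,interpolation=cv2.INTER_CUBIC),alpha=2.2)); np.save("w32.npy",d,allow_pickle=True)
a=cam("side"); cv2.imwrite("pics/s32.png",cv2.convertScaleAbs(cv2.resize(a["img"][290:390,280:380],None,fx=6,fy=6,interpolation=cv2.INTER_CUBIC),alpha=1.6))
E
```

```text
[-0.48301667 -0.23429825 -0.40091725]
```

View pics/w32y.png

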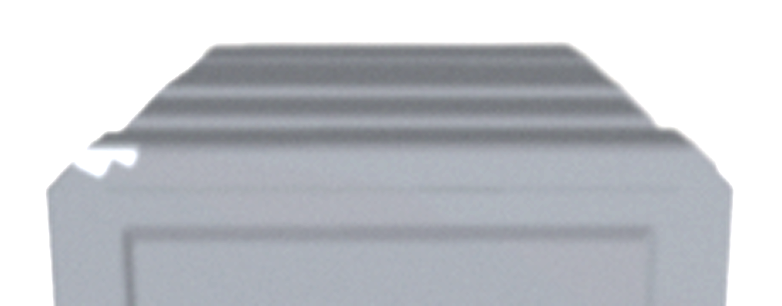

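View pics/s32.png

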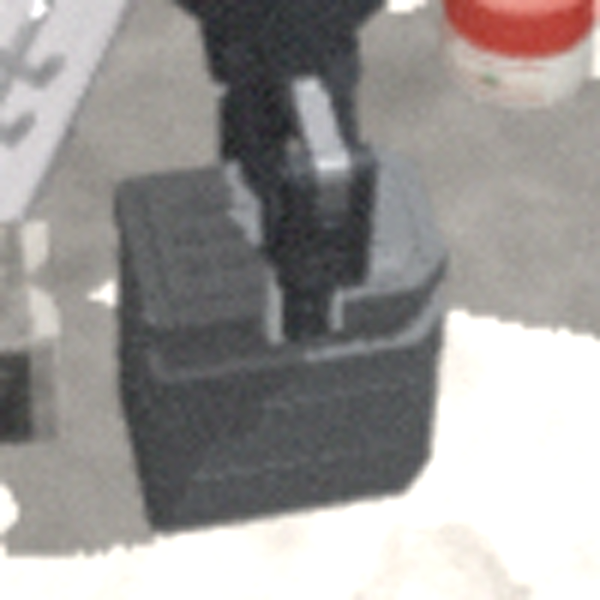

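```bash
python3 - <<'E'
from h import *
d=np.load("w32.npy",allow_pickle=True).item(); s=sense(); R=np.array(s["ee_rot"]); T=np.array(s["eef_pos"])
def q(u,v,z): return (R.T@(onplane(d,u,v,z)-T)*1e3).round(1)
print(T)
print("tray rear shoulder",q(320,184.4,.076)[1],q(320,183.5,.076)[1], "lid foot", q(320,188.2,T[2]-.011)[1])
z=cv2.convertScaleAbs(cv2.resize(d["img"][155:205,205:300],None,fx=8,fy=8,interpolation=cv2.INTER_CUBIC),alpha=2.6)
cv2.imwrite("pics/w32z.png",z)
E
```

```text
[0.48601599 0.13370148 0.09778575]
tray rear shoulder -44.3 -44.6 lid foot -44.4
```

View pics/w32z.png

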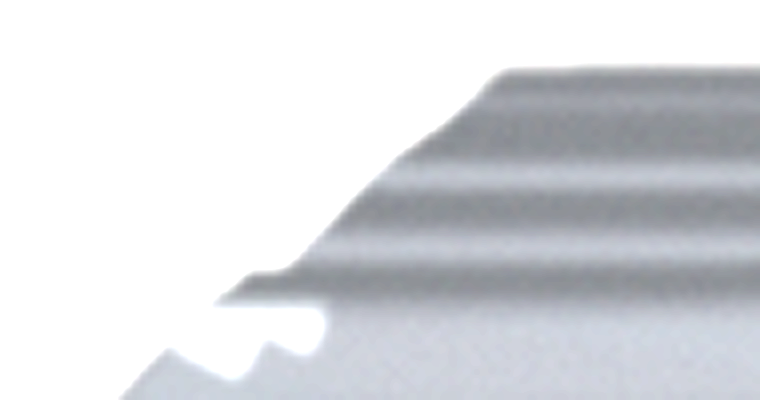

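>>> carry_out([
  [[1,0.3,0,3,0],[1,0,0,2,0],[1,0,0,1.5,0],[1,0,0,1.5,0],[1,0,0,0,0]],
])

```text
clock: 43.1
eef_pos: [0.4857, 0.1333, 0.089]
ee_rot: [[0.478, -0.878, -0.0], [-0.878, -0.478, 0.0], [-0.0, 0.0, -1.0]]
force: [1.1, 0.8, -0.8]
grip_width: 0.727
```

>>> carry_out([
  [[1,0,0,1,0],[1,0,0,1,0],[1,0,0,0,0]],
])

```text
clock: 43.4
eef_pos: [0.4858, 0.1333, 0.0871]
ee_rot: [[0.478, -0.878, -0.0], [-0.878, -0.478, 0.0], [-0.0, -0.0, -1.0]]
force: [0.3, -0.4, -0.7]
grip_width: 0.72
```

>>> carry_out([
  [[1,0,0,1,0],[1,0,0,0.8,0],[1,0,0,0.5,0],[1,0,0,0,0]],
])

```text
clock: 43.8
eef_pos: [0.4858, 0.1333, 0.0848]
ee_rot: [[0.478, -0.878, -0.0], [-0.878, -0.478, 0.0], [-0.0, 0.0, -1.0]]
force: [-0.9, -0.0, -1.2]
grip_width: 0.729
```

```bash
python3 - <<'E'
from h import *
d=cam("wrist"); print(sense()["force"],sense()["eef_pos"])
cv2.imwrite("pics/w33y.png",cv2.convertScaleAbs(cv2.resize(d["img"][150:240,205:435],None,fx=3.4,fy=3.4,interpolation=cv2.INTER_CUBIC),alpha=2.2))
a=cam("side"); cv2.imwrite("pics/s33.png",cv2.convertScaleAbs(cv2.resize(a["img"][290:390,280:380],None,fx=6,fy=6,interpolation=cv2.INTER_CUBIC),alpha=1.6))
E
```

```text
[ 0.24288156  0.1149774  -1.02915265] [0.48577856 0.13334044 0.08485463]
```

View pics/w33y.png

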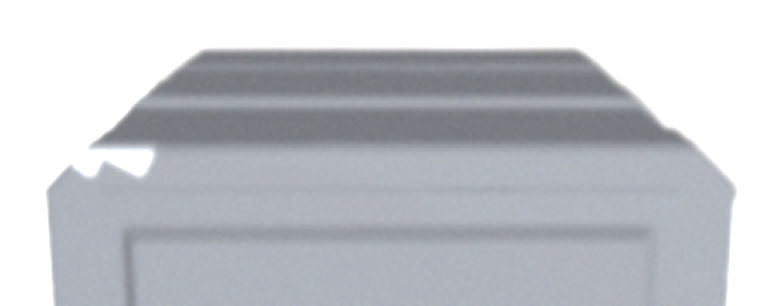

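View pics/s33.png

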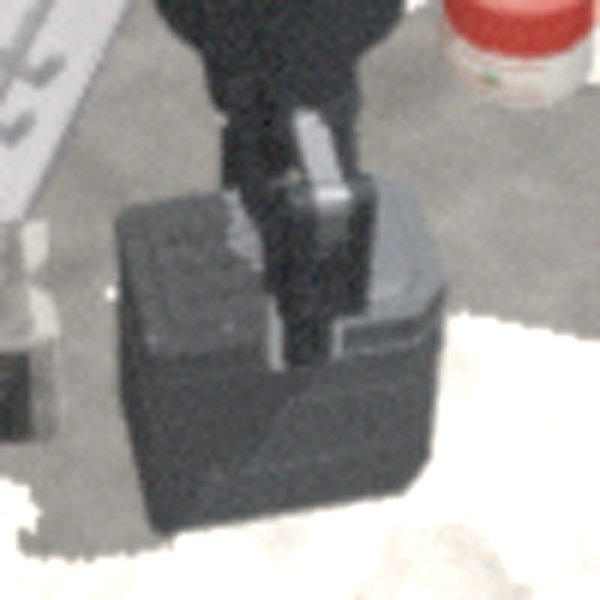

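>>> carry_out([
  [[1,0,0,0.6,0],[1,0,0,0.4,0],[1,0,0,0,0]],
])

```text
clock: 44.2
eef_pos: [0.4859, 0.1334, 0.0845]
ee_rot: [[0.478, -0.878, 0.0], [-0.878, -0.478, -0.0], [0.0, -0.0, -1.0]]
force: [-3.4, -1.1, 13.1]
grip_width: 0.729
```

>>> carry_out([
  [[0,0,0,0,0],[0,0,0,0,0],[0,0,0,0,0],[0,0,0,0,0],[0,0,0,-10,0],[0,0,0,-20,0],[0,0,0,-28,0],[0,0,0,-28,0],[0,0,0,-20,0],[0,0,0,0,0]],
])

```text
clock: 45.2
eef_pos: [0.487, 0.1337, 0.1931]
ee_rot: [[0.478, -0.878, 0.004], [-0.878, -0.478, 0.001], [0.001, -0.004, -1.0]]
force: [-0.4, -0.0, -0.3]
grip_width: 1.002
```

```bash
python3 - <<'E'
from h import *
d=cam("wrist"); print(sense()["force"],sense()["eef_pos"])
cv2.imwrite("pics/w34.png",d["img"]); cv2.imwrite("pics/w34y.png",cv2.convertScaleAbs(cv2.resize(d["img"][150:350,240:400],None,fx=3,fy=3,interpolation=cv2.INTER_CUBIC),alpha=1.6))
a=cam("side"); cv2.imwrite("pics/s34.png",cv2.convertScaleAbs(cv2.resize(a["img"][290:390,280:380],None,fx=6,fy=6,interpolation=cv2.INTER_CUBIC),alpha=1.8))
h=np.radians(-151.4);u=np.array([np.cos(h),np.sin(h)]);n=np.array([-u[1],u[0]])
for x,y in((-.044,-.032),(.036,-.032),(.048,-.02)): print((proj(a,[*(np.array([.4835,.1330])+x*u+y*n),.09])-[280,290])*6,(proj(a,[*(np.array([.4835,.1330])+x*u+y*n),.0])-[280,290])*6)
t=cam("top"); cv2.imwrite("pics/t34.png",t["img"])
E
```

```text
[ 0.13349315  0.2957576  -0.77189848] [0.48637156 0.13344094 0.1914738 ]
[158.96383306 347.85557674] [163.57468607 533.02231425]
[415.56542004 305.3163962 ] [404.96284803 490.54290718]
[443.02720203 270.1514471 ] [430.9437016  455.29869478]
```

View pics/w34y.png

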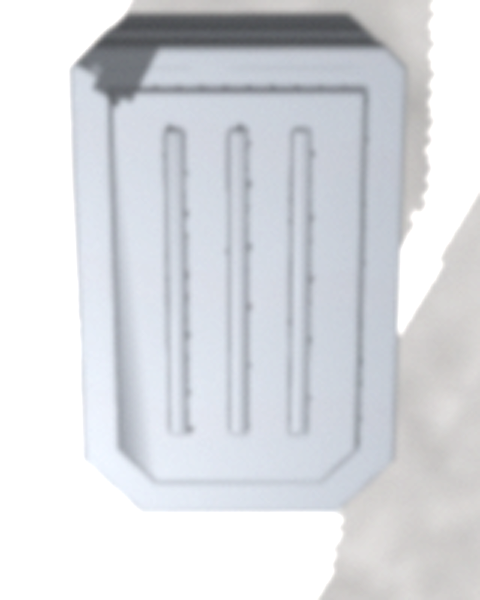

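View pics/s34.png

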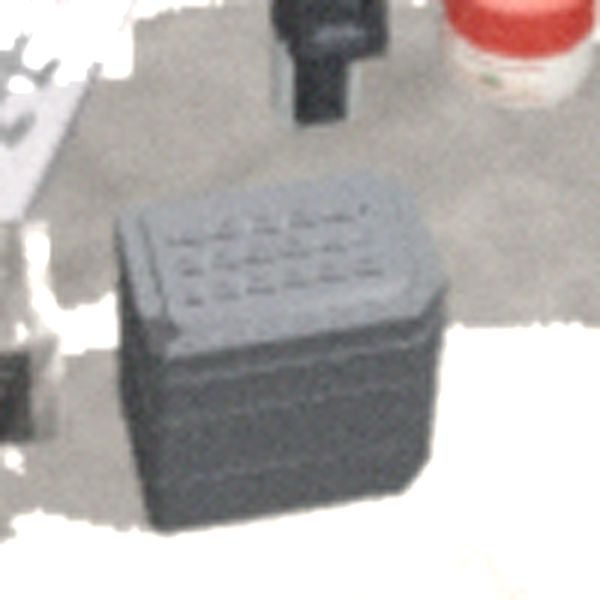

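View pics/t34.png

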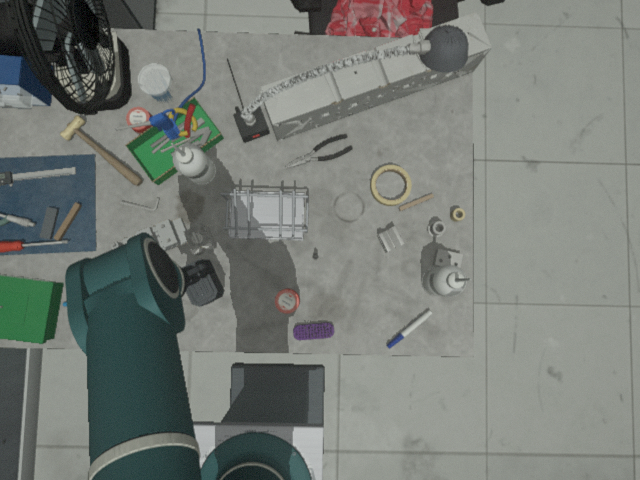

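```bash
python3 - <<'E'
from h import *
print(ctrl.job_done(), sense()["clock"])
E
```

```text
the job is handed in; nothing more can be done
the job is handed in; nothing more can be done
```

The set is stacked on the pin base in the order asked: riser frame, then part tray, then lid. All chamfered ends are over the base's chamfered end. The job was handed in at about 45 s with the gripper open and clear of the stack. I took the tray and the lid off the slope tilted, levelled each on the bare bench, gripped it again, and then placed it.

**Seating by height:** The frame met resistance exactly at its computed seated height. The lid did too, to within about 0.1 mm. The tray stopped about 0.8 mm above its computed height at about 32 N.

**Seating by camera:** The side view showed even joint lines and shoulder heights matching the seated positions. The tray sits about 1 mm towards the chamfered end, within its play.

**Bystanders:** The last top picture shows the bottles and pot where they stood.

**Disagreements:** While I held the lid, both cameras put it about 2 mm forward and 2–4 mm lower in the jaws than the grasp readings. I corrected the forward offset before lowering. The contact height then showed that the low reading was wrong.

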